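# Slide the last tall bottle into the collating fixture and shut its gate

### The arm

A 6-joint arm with a two-finger parallel gripper is mounted at the origin on a cart in front of the work surface, level with it; the furniture and walls round the work are solid. World frame = base frame: x ahead of the robot, y to its left, z up, the work surface at z = 0. Lengths are in mm, angles in rad, forces in N, time in s.
With the tool pointing down it reaches from about 275 to 1000 mm from the base axis. Payload 8.4 kg.
Tool frame: the origin (TCP) lies midway between the tips of the shut fingers; the grasp point (between the pads) lies 19 mm behind it; z points along the fingers, y is the direction in which the jaws open and shut (so a half turn about z gives the same grasp; the last joint's range is limited). The gripper opens to 85 mm and grips with 20 to 120 N. Pads are 22 mm wide; open, the fingers measure 114 mm over their backs; the gripper's body (76 mm by 85 mm) begins 54 mm behind the grasp point. The pads swing forward as they close: fully open they stand 13 mm farther back than shut.
Start: joints at [1.12, 0.353, 1.633, -0, 1.155, -0.002], TCP at [271.177, 563.108, 231.281] pointing down, gripper open.
Joint ranges: [-2.63, 2.63], [-0.92, 2.1], [0.06, 2.66], [-1.3, 4.44], [0, 2.69], [-3.02, 3.02]. Speed limits (rad/s): [2.22, 2.22, 2.79, 3.14, 3.14, 3.14].

### API

Orientations are given as [roll, pitch, yaw] about the fixed x, y, z axes, in that order (R = Rz(yaw) Ry(pitch) Rx(roll)).
In Python, from rig import r gives the robot as it stands.
- The arm moves only by the tool play_rows, never from a script. Its argument "moves" is a list of rows, each a list of 3 entries, a list of its own where there are three numbers: the turn, a rotation vector about the tool's x, y, z in degrees, then the shift along the tool's x, y, z in mm, then the opening, from 0 (shut) to 1 (fully open). A call has 1 to 20 rows; each row is the pose to reach, as a shift and turn from the pose measured when the call began, along the tool's axes at that moment; what a row does not reach only later rows make up. A row lasts 1/10 s, in which the tool goes at most 50 mm and 8.59 degrees, less where a joint would pass 70% of its speed; a pose out of reach is approached as far as the arm can. A call with a gripper value outside its range is refused whole. The fingers move at their own pace and stop on an object; "newtons" is the grip in N (left out, the last holds). Time passes only in rows, so rows that repeat a pose let the fingers close. It gives the time, the measured TCP pose, the force and the opening at its end, in the units of the state.
- r.sense(): the state, without advancing time (a new reading comes with each control period).
- r.grab_frame(name): name is "scene" or "top" or "wrist"; returns a dict with "color" (400x640x3 uint8, red, green, blue), "K" (3x3 intrinsics, pixels), "rvec" (rotation vector, rad) and "tvec" (3), from world to camera coordinates, as OpenCV has them; the wrist camera has in their place "T_tool_cam" (4x4, takes a point from camera to tool coordinates, whose origin is the TCP and whose axes are the flange's). Camera axes: x right, y down, z forward; pixel columns grow to the right and rows downward; lengths in mm; the calibration is good to about 2 mm. A picture is of the moment at which its call begins: read the wrist's pose just before it. There is no depth.
- r.sign_off(): hands the job in, once; it reports no verdict.
Trained networks look in a picture, given as the dict that the camera call returned (one of the last four; its "shot" number tells which), for a name from the list of things; names that differ only in an ending like _2 or _b are one class to them, and where a whole thing is asked for, a point or a joint stands for the part that bears it (a point fixed in the world has none). Each returns a list of dicts, best first, with "conf" (0 to 1); they miss things now and then, are a little off and sometimes report something else, mostly with a low value. They report only what shows in the picture. A call takes as long as a camera call.
- r.silhouettes(picture, name): "mask" (400x640 bool, what is visible of it) and "location" ([column, row] in pixels, amid what is visible of it).
The state is a dict: "clock": time; "qpos": joint angles; "qvel": joint speeds; "joint_efforts": joint torques, N m; "eef_pos": TCP position; "tcp_rot": TCP orientation; "contact_force": force on the tool from outside, world axes, zero at the start; "wrist_torque": the same for the moment, N m; "opening": opening from 0.0 (shut) to 1.0 (fully open).
Only numpy, scipy, OpenCV 4.12 (cv2) and the standard library are available. Lean on these libraries where they do the work, as an engineer would, in place of code of your own. Each camera call takes 0.05 s, during which the arm holds its last target.

### The job

Complete the row of three in the plywood collating fixture: with the fingertips, slide the loose tall amber bottle (the match of the two already in there) across the bench and fully home into the gap between them, then push the fixture's hinged gate fully shut. The bottle is tall and narrow and must stay standing on the bench all the way: do not lift it or tip it or its two mates over, and leave everything else on the bench where it is.

Things in the scene. Friction and masses are not known exactly. Their poses are not given: they have to be found in the camera images.
- fixture: U-shaped plywood fixture screwed to the bench, no floor. Origin: middle of the row (the third bottle's place), at bench height. x points horizontally into the bay, from open front to back fence; y along the row, to the left when looking in; z up. Bay: x -32 to 32, y -92 to 92 mm. Back fence and side cheeks 12 mm thick, 50 mm high; 2 mm high metal feet reach 18 mm beyond them.
- gate (a joint): angle of the gate across the fixture's open front, rad: 0 = shut, grows as it swings outward (counter-clockwise from above), stop at 2.15; starts at 1.55 to 1.85. Plywood bar 10 mm thick, from 6 to 48 mm above the bench, 210 mm long from the pin. Slightly stiff hinge (under 0.1 N m): it stays where it is left.
- gate_pin (a point): the gate's vertical hinge pin at bench height, in the mid-plane of the bar; fixed, at x = -37, y = -98 mm in the fixture's frame. Shut, the bar runs from here along fixture +y across the front.
- gate_end (a point): middle of the gate's free end, 27 mm above the bench, 210 mm from the hinge pin
- bottle: the loose bottle to push: amber, black screw cap, plain paper label, round, 58 mm diameter, 180 mm tall, 0.2 to 0.4 kg. Origin: centre of its foot. It stands 14 to 18 cm in front of the bay's middle (fixture -x), up to 3 cm to either side. Pushed within about 30 mm of the bench it slides; pushed high it tips.
- left_bottle: the same kind of bottle (58 mm diameter, 180 mm tall), loose, standing in the fixture against its left cheek, at about y = +62 mm in the fixture's frame. Origin: centre of its foot.
- right_bottle: the same kind of bottle, loose, standing in the fixture against its right cheek, at about y = -62 mm. The free gap between the two is about 66 mm wide; they give way a few mm sideways. Origin: centre of its foot.
- wide_bottle: bystander: a shorter, wider amber bottle (76 mm diameter, 125 mm tall), too wide for the row. Origin: centre of its foot.
- jar: bystander: small cream jar with a pink lid, 53 mm diameter, 46 mm tall. Origin: centre of its foot.
- stapler: bystander: teal and black desk stapler 122 x 28 x 36 mm. Origin: centre of its underside.

How it is judged:
By the outcome, as a careful person would: the job done as asked, in the order asked, and still so for the second after the job is handed in, with the robot touching nothing.
It also fails if it takes over 72 s, if anything falls off the work surface, if the arm or the gripper's body presses on something with over 40 N, if the wrist force passes 120 N, or if a joint passes its speed limit or range.

## Working session

There is one attempt and no reset: what is moved stays moved. The work goes in short steps, Python scripts to look and compute and a tool call to move; the robot and the scene stay as the last step left them, time stands still between calls to the robot, and variables do not carry over. Pictures are saved under pics/ and viewed, and the job is handed in when it is done.

Besides the shell and the picture viewer there is one more tool, called after "Request:" by a JSON object that holds its "op" and its "data", one argument or row to a line. play_rows: Moves the arm, as the interface text tells. Its arguments: {"type":"object","properties":{"moves":{"type":"array"},"newtons":{"type":"number"}},"required":["moves"]}

```bash
mkdir -p pics; ls; python3 - <<'E'
from rig import r
import cv2
s=r.sense(); print(s)
for n in ["scene","top"]:
    f=r.grab_frame(n); cv2.imwrite(f"pics/{n}0.png",f["color"][:,:,::-1]); print(n,f["K"],f["rvec"],f["tvec"])
    for k in ["bottle","left_bottle","right_bottle","wide_bottle","jar","stapler","gate","fixture","gate_end"]:
        print(k,[(round(d["conf"],2),[round(float(x)) for x in d["location"]],int(d["mask"].sum())) for d in r.silhouettes(f,k)])
E
```

```text
pics
{'clock': 0.0, 'qpos': array([ 1.11961178e+00,  3.53670298e-01,  1.63414615e+00, -3.14309611e-05,
        1.15519139e+00, -2.40962448e-03]), 'qvel': array([-4.37865662e-04,  1.95817023e-05,  1.77812593e-03,  4.40550253e-04,
        4.10711802e-05, -3.20281535e-04]), 'joint_efforts': array([ 5.61619905e-03, -6.05250263e+01, -3.42072165e+01,  3.83500719e-04,
        9.26475768e-03,  6.51742630e-05]), 'eef_pos': array([270.9680097 , 562.67155636, 230.54270566]), 'tcp_rot': array([-3.14017741e+00,  2.53271898e-05,  2.69283046e+00]), 'contact_force': array([ 0.56102162,  0.39895366, -0.74085137]), 'wrist_torque': array([ 0.0119853 , -0.02692843,  0.01146751]), 'opening': 1.000875092416462}
scene [[427.70415626   0.         315.86689057]
 [  0.         427.70415626 205.22696507]
 [  0.           0.           1.        ]] [ 2.18882134 -1.16823006  0.40929535] [-394.6425022   282.24189226 1037.69732439]
bottle [(0.73, [334, 217], 968)]
left_bottle [(0.57, [283, 186], 808)]
right_bottle [(0.91, [321, 165], 857)]
wide_bottle [(0.7, [217, 199], 926)]
jar [(0.83, [416, 236], 391)]
stapler [(0.63, [368, 282], 711), (0.52, [218, 199], 990)]
gate []
fixture [(0.82, [337, 192], 1486), (0.52, [283, 187], 840)]
gate_end [(0.87, [366, 201], 713)]
top [[395.62740106   0.         320.19293481]
 [  0.         395.62740106 201.66261608]
 [  0.           0.           1.        ]] [ 2.18484418 -2.13872618  0.10549144] [-149.28887288  489.90445347 1030.71979509]
bottle [(0.92, [355, 219], 506), (0.62, [288, 165], 1385)]
left_bottle [(0.9, [280, 201], 532)]
right_bottle [(0.6, [304, 158], 593)]
wide_bottle [(0.71, [289, 168], 1387), (0.68, [225, 252], 797)]
jar [(0.57, [430, 176], 401)]
stapler [(0.93, [410, 246], 589)]
gate [(0.61, [358, 162], 477)]
fixture [(0.96, [289, 169], 1394)]
gate_end [(0.83, [362, 163], 444)]
```

```bash
python3 - <<'E'
import cv2
for n,(x0,y0,x1,y1) in dict(scene=(160,100,480,320),top=(180,100,500,300)).items():
    c=cv2.imread(f"pics/{n}0.png")[y0:y1,x0:x1]; cv2.imwrite(f"pics/{n}0c.png",cv2.resize(c,None,fx=2.5,fy=2.5,interpolation=cv2.INTER_CUBIC))
E
```

```text
(no output)
```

View pics/scene0.png

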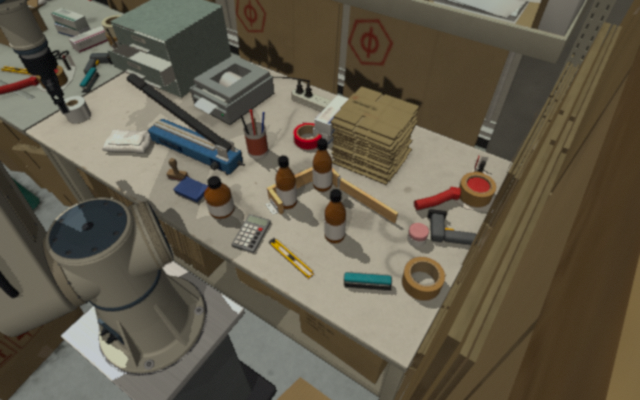

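View pics/top0.png

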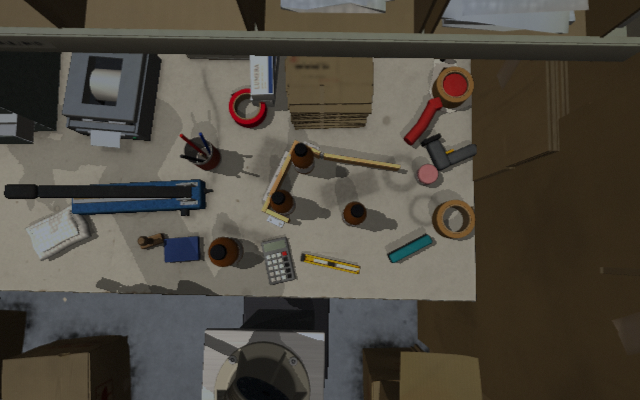

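```bash
sleep 1
```

```text
(no output)
```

View pics/scene0c.png

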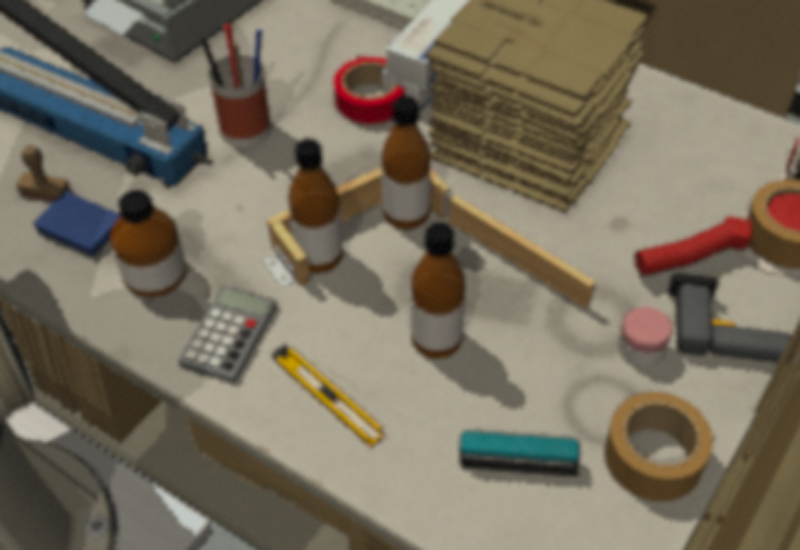

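View pics/top0c.png

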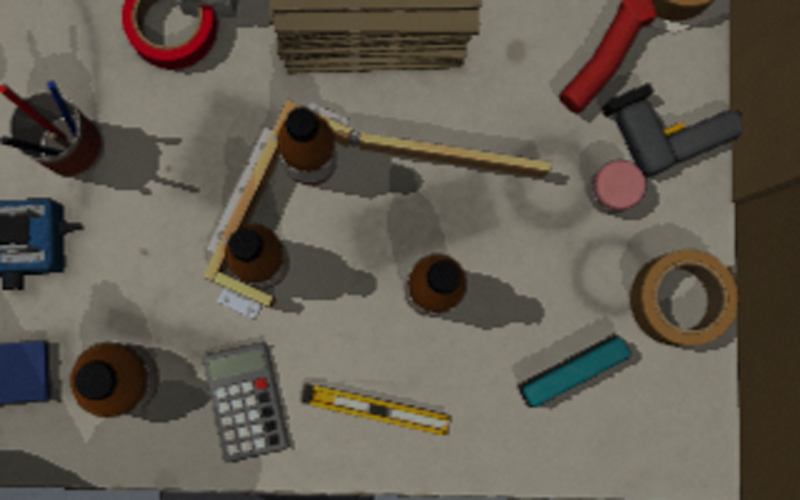

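```bash
cat > h.py <<'E'
import numpy as np, cv2
CAL={}
def setcal(n,f): CAL[n]=(np.array(f["K"]),cv2.Rodrigues(np.array(f["rvec"]))[0],np.array(f["tvec"]).ravel(),np.array(f["rvec"]))
def toz(n,u,v,z):
    K,R,t,_=CAL[n]; d=R.T@np.linalg.solve(K,[u,v,1]); c=-R.T@t
    return (c+d*(z-c[2])/d[2])[:2]
def proj(n,P):
    K,R,t,rv=CAL[n]; return cv2.projectPoints(np.array(P,float).reshape(-1,1,3),rv,t,K,None)[0].reshape(-1,2)
E
python3 - <<'E'
from h import *
from rig import r
fs={n:r.grab_frame(n) for n in ["scene","top"]}
for n in fs: setcal(n,fs[n])
import pickle; pickle.dump(CAL,open("cal.pkl","wb"))
def ct(x,y): return 180+(x+.5)/2.5-.5,100+(y+.5)/2.5-.5
def cs(x,y): return 160+(x+.5)/2.5-.5,100+(y+.5)/2.5-.5
for k,t,s in [("R",(302,124),(406,101)),("L",(246,241),(308,148)),("B",(444,275),(438,232)),("W",(95,379),(134,199))]:
    z=180 if k!="W" else 125
    # cap top centre
    print(k,toz("top",*ct(*t),z).round(1),toz("scene",*cs(*s),z).round(1))
for k,t,z in [("backR out",(288,103),50),("backL out",(207,273),50),("cheekL end out",(268,305),50),("gate end",(550,167),48),("gate start",(352,136),48),("stapler a",(530,395),36),("stapler b",(627,345),36),("jar",(620,186),46)]:
    print(k,toz("top",*ct(*t),z).round(1))
for k,t,z in [("gate end top",(592,288),48),("backL",(272,219),50),("cheekLend",(306,272),50)]:
    print(k,toz("scene",*cs(*t),z).round(1))
E
```

```text
R [597.2 -92.3] [604.3 -91.3]
L [487.2 -44.1] [484.4 -45.6]
B [ 459.8 -225.1] [ 458.8 -226.1]
W [357.9 102.5] [359.4 104. ]
backR out [651.1 -68.4]
backL out [468.3  10.9]
cheekL end out [436.3 -53.8]
gate end [ 588.1 -346.4]
gate start [ 617.2 -137.1]
stapler a [ 349.2 -328. ]
stapler b [ 403.2 -429. ]
jar [ 569.6 -420.3]
gate end top [ 583.7 -350.5]
backL [469.6   8.2]
cheekLend [426.9 -73.9]
```

```bash
cat >> h.py <<'E'
import pickle,os
if os.path.exists("cal.pkl"): CAL.update(pickle.load(open("cal.pkl","rb")))
FX=np.array([543.,-69.]);FY=np.deg2rad(66.7)
def f2w(p,o=None,a=None):
    o=FX if o is None else o; a=FY if a is None else a
    c,s=np.cos(a),np.sin(a); p=np.asarray(p,float); return np.array([[c,-s],[s,c]])@p+o
def w2f(p):
    c,s=np.cos(FY),np.sin(FY); return np.array([[c,s],[-s,c]])@(np.asarray(p,float)[:2]-FX)
def overlay(img,n,bottles,gate,x0,y0,x1,y1,k,out):
    c=cv2.resize(img[y0:y1,x0:x1],None,fx=k,fy=k,interpolation=cv2.INTER_CUBIC)
    def P(L,col,closed=True):
        q=proj(n,L); q=(q+.5-[x0,y0])*k-.5
        cv2.polylines(c,[np.round(q).astype(int)],closed,col,1,cv2.LINE_AA)
    for z in (0,50):
        P([[*f2w(p),z] for p in [(-32,92),(32,92),(32,-92),(-32,-92),(-32,-104),(44,-104),(44,104),(-32,104)]],(0,255,0) if z else (0,120,0))
    pin=np.array([-37,-98.]); d=np.array([-np.sin(gate),np.cos(gate)]); m=np.array([d[1],-d[0]])*5
    for z in (6,48): P([[*f2w(p),z] for p in [pin+m,pin+210*d+m,pin+210*d-m,pin-m]],(255,255,0))
    t=np.linspace(0,2*np.pi,40)
    for b in bottles:
        for z,R in ((0,29),(90,29)): P([[b[0]+R*np.cos(a),b[1]+R*np.sin(a),z] for a in t],(0,0,255))
        P([[*b,0],[*b,180]],(255,0,255),False)
    cv2.imwrite(out,c)
E
python3 - <<'E'
from h import *
B=[f2w((0,62)),f2w((0,-62)),(459.3,-225.6)]
for n,bx in dict(scene=(240,120,440,270),top=(240,120,440,270)).items():
    overlay(cv2.imread(f"pics/{n}0.png"),n,B,1.82,*bx,4,f"pics/{n}ov.png")
E
```

```text
(no output)
```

View pics/sceneov.png

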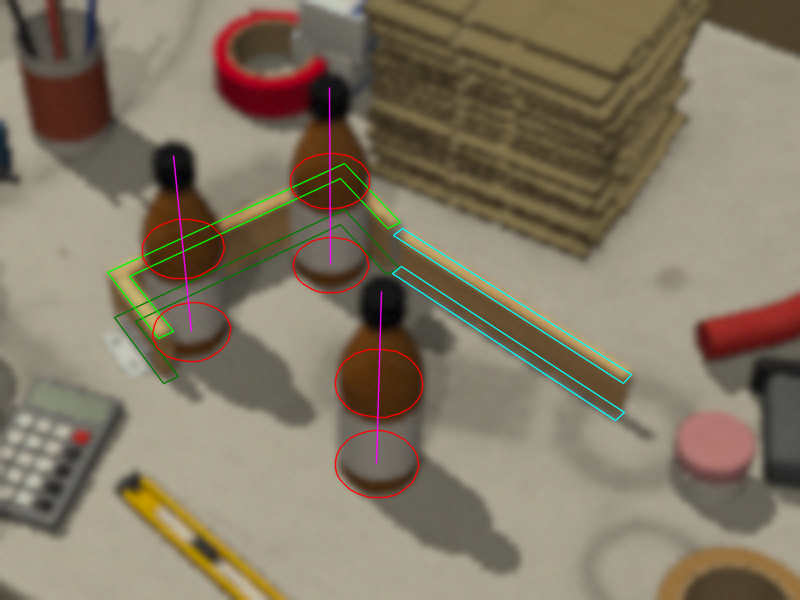

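View pics/topov.png

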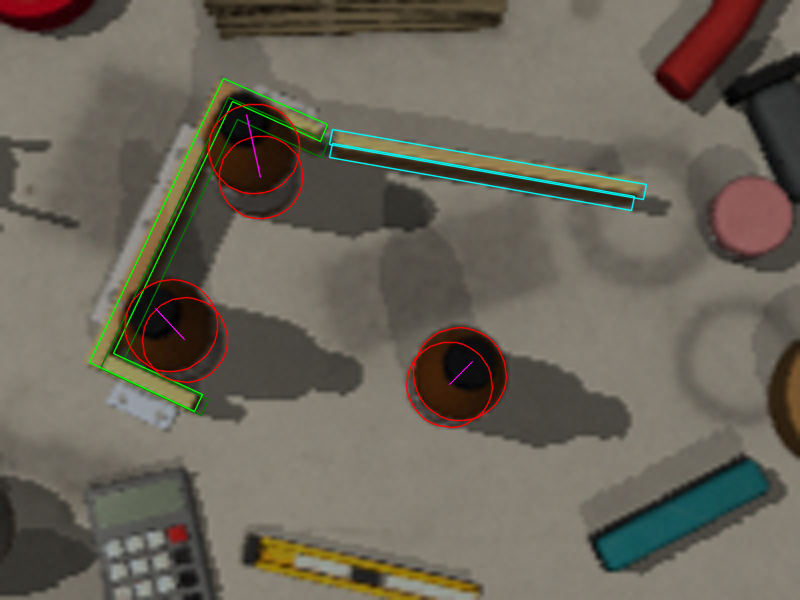

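```bash
cat >> h.py <<'E'
from scipy.spatial.transform import Rotation as Ro
def pose(fx,fy,z,th,dyaw=0.):
    a=FY+np.deg2rad(dyaw); t=np.deg2rad(th); xf=np.array([np.cos(a),np.sin(a),0]); up=np.array([0,0,1.])
    X=xf*np.cos(t)+up*np.sin(t); Z=xf*np.sin(t)-up*np.cos(t); Y=np.cross(Z,X)
    return np.array([*f2w((fx,fy)),z]),Ro.from_matrix(np.c_[X,Y,Z])
def delta(s,*tgts):
    R0=Ro.from_euler("xyz",s["tcp_rot"]); p0=np.array(s["eef_pos"])
    for t in tgts:
        p,R=pose(*t); print(t,"turn",np.rad2deg((R0.inv()*R).as_rotvec()).round(1).tolist(),"shift",R0.inv().apply(p-p0).round(1).tolist())
def st(s):
    R0=Ro.from_euler("xyz",s["tcp_rot"]).as_matrix()
    print("t",round(s["clock"],2),"fix",w2f(s["eef_pos"]).round(1),"z",round(s["eef_pos"][2],1),"zf",w2f(R0[:2,2]+FX).round(2),"xf",w2f(R0[:2,0]+FX).round(2),"q",s["qpos"].round(2),"F",s["contact_force"].round(1),"op",round(s["opening"],2))
E
python3 - <<'E'
from h import *
from rig import r
s=r.sense(); st(s); delta(s,(-270,15,250,0),(-270,15,250,40))
E
```

```text
t 1.1 fix [473.  499.7] z 231.3 zf [-0.  0.] xf [0.04 1.  ] q [ 1.12  0.35  1.63  0.    1.16 -0.  ] F [ 0.2  0.3 -0.1] op 1.0
(-270, 15, 250, 0) turn [-0.0, 0.0, 87.6] shift [-515.6, -721.9, -18.7]
(-270, 15, 250, 40) turn [-30.5, 31.8, 83.7] shift [-515.6, -721.9, -18.7]
```

Request:
{"op": "play_rows", "data": {
  "moves": [
    [[0, 0, 87.6], [-516, -722, -19], 0.25],
    [[0, 0, 87.6], [-516, -722, -19], 0.25],
    [[0, 0, 87.6], [-516, -722, -19], 0.25],
    [[0, 0, 87.6], [-516, -722, -19], 0.25],
    [[0, 0, 87.6], [-516, -722, -19], 0.25],
    [[0, 0, 87.6], [-516, -722, -19], 0.25],
    [[0, 0, 87.6], [-516, -722, -19], 0.25],
    [[0, 0, 87.6], [-516, -722, -19], 0.25],
    [[0, 0, 87.6], [-516, -722, -19], 0.25],
    [[0, 0, 87.6], [-516, -722, -19], 0.25],
    [[0, 0, 87.6], [-516, -722, -19], 0.25],
    [[0, 0, 87.6], [-516, -722, -19], 0.25],
    [[0, 0, 87.6], [-516, -722, -19], 0.25],
    [[0, 0, 87.6], [-516, -722, -19], 0.25],
    [[0, 0, 87.6], [-516, -722, -19], 0.25],
    [[0, 0, 87.6], [-516, -722, -19], 0.25],
    [[0, 0, 87.6], [-516, -722, -19], 0.25],
    [[0, 0, 87.6], [-516, -722, -19], 0.25],
    [[0, 0, 87.6], [-516, -722, -19], 0.25],
    [[0, 0, 87.6], [-516, -722, -19], 0.25]
  ]
}}

```text
clock: 3.1
eef_pos: [422.4, -311.6, 249.9]
tcp_rot: [-3.141, -0.001, 1.162]
contact_force: [0.2, -0.2, 0.9]
opening: 0.252
```

```bash
python3 - <<'E'
from h import *
from rig import r
s=r.sense(); st(s); delta(s,(-270,15,250,0),(-270,15,250,40),(-270,15,60,40))
E
```

```text
t 3.1 fix [-270.5   14.8] z 249.9 zf [0. 0.] xf [ 1. -0.] q [-0.64  0.18  1.82  0.    1.14 -0.23] F [ 0.2 -0.2  0.9] op 0.25
(-270, 15, 250, 0) turn [-0.1, -0.0, -0.1] shift [0.5, -0.2, -0.1]
(-270, 15, 250, 40) turn [-0.0, 40.0, -0.1] shift [0.5, -0.2, -0.1]
(-270, 15, 60, 40) turn [-0.0, 40.0, -0.1] shift [0.4, -0.0, 189.9]
```

Request:
{"op": "play_rows", "data": {
  "moves": [
    [[0, 8, 0], [0, 0, 0], 0.25],
    [[0, 16, 0], [0, 0, 0], 0.25],
    [[0, 24, 0], [0, 0, 0], 0.25],
    [[0, 32, 0], [0, 0, 0], 0.25],
    [[0, 40, 0], [0, 0, 0], 0.25],
    [[0, 40, 0], [0, 0, 0], 0.25],
    [[0, 40, 0], [0, 0, 0], 0.25]
  ]
}}

```text
clock: 3.8
eef_pos: [422.2, -311.0, 249.4]
tcp_rot: [-3.138, -0.697, 1.16]
contact_force: [-0.7, 0.3, 0.3]
opening: 0.249
```

```bash
python3 - <<'E'
from h import *
from rig import r
s=r.sense(); st(s); delta(s,(-270,15,100,40),(-270,15,18,40))
for n in ["wrist","scene"]:
  f=r.grab_frame(n);cv2.imwrite(f"pics/{n}1.png",f["color"][:,:,::-1])
E
```

```text
t 3.8 fix [-270.    15.3] z 249.4 zf [0.64 0.  ] xf [ 0.77 -0.  ] q [-0.99  0.4   1.72  0.57  1.48 -0.77] F [-0.7  0.3  0.3] op 0.25
(-270, 15, 100, 40) turn [-0.0, 0.1, -0.2] shift [-95.9, 0.7, 114.6]
(-270, 15, 18, 40) turn [-0.0, 0.1, -0.2] shift [-148.5, 0.9, 177.5]
```

View pics/wrist1.png

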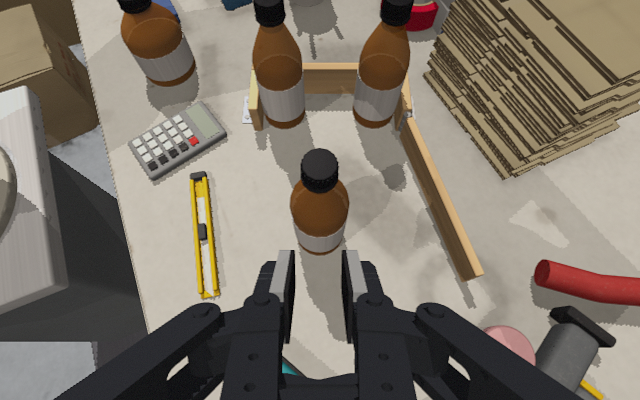

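View pics/scene1.png

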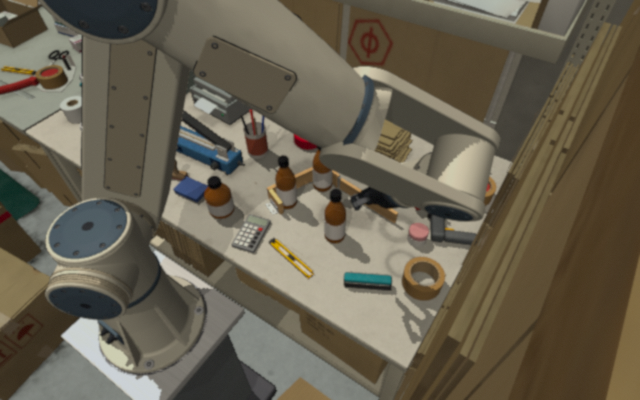

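```bash
python3 - <<'E'
from h import *
from rig import r
print(toz("top",475,240,0),toz("top",475,100,0), toz("top",455,220,20))
f=r.grab_frame("top");cv2.imwrite("pics/top1.png",f["color"][:,:,::-1])
s=r.sense(); delta(s,(-240,15,60,40),(-240,15,18,40))
E
```

```text
[ 400.43487982 -558.4307354 ] [ 791.37526018 -566.20801472] [ 451.96830286 -498.80787498]
(-240, 15, 60, 40) turn [0.0, 0.1, -0.0] shift [-99.8, -0.4, 165.2]
(-240, 15, 18, 40) turn [0.0, 0.1, -0.0] shift [-126.7, -0.4, 197.5]
```

View pics/top1.png

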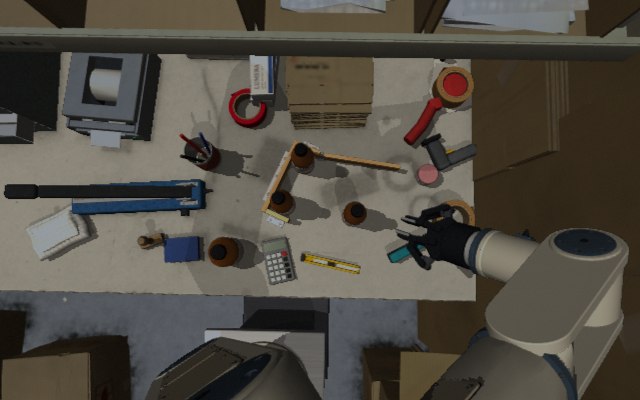

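```bash
python3 - <<'E'
from h import *
for y in (-520,-560,-640):
  for z in (0,100,200,300): print(y,z,proj("scene",[[x,y,z] for x in (300,500,700,850)]).round().tolist(),proj("top",[[500,y,z]]).round().tolist())
c=cv2.imread("pics/scene0.png")[0:400,400:640];cv2.imwrite("pics/wall.png",cv2.resize(c,None,fx=1.5,fy=1.5))
c=cv2.imread("pics/top0.png")[0:400,400:640];cv2.imwrite("pics/wall2.png",cv2.resize(c,None,fx=1.5,fy=1.5)*2)
E
```

```text
-520 0 [[403.0, 337.0], [438.0, 276.0], [467.0, 225.0], [486.0, 192.0]] [[460.0, 203.0]]
-520 100 [[409.0, 318.0], [446.0, 254.0], [476.0, 201.0], [496.0, 168.0]] [[474.0, 199.0]]
-520 200 [[417.0, 296.0], [456.0, 229.0], [487.0, 175.0], [507.0, 141.0]] [[491.0, 194.0]]
-520 300 [[426.0, 269.0], [467.0, 199.0], [500.0, 145.0], [520.0, 111.0]] [[512.0, 187.0]]
-560 0 [[419.0, 347.0], [453.0, 283.0], [481.0, 231.0], [499.0, 197.0]] [[475.0, 203.0]]
-560 100 [[426.0, 328.0], [462.0, 262.0], [491.0, 208.0], [510.0, 174.0]] [[490.0, 199.0]]
-560 200 [[436.0, 306.0], [473.0, 237.0], [503.0, 182.0], [522.0, 147.0]] [[509.0, 194.0]]
-560 300 [[447.0, 280.0], [486.0, 207.0], [517.0, 151.0], [536.0, 116.0]] [[533.0, 188.0]]
-640 0 [[451.0, 366.0], [483.0, 299.0], [509.0, 244.0], [526.0, 209.0]] [[504.0, 204.0]]
-640 100 [[462.0, 348.0], [495.0, 278.0], [522.0, 221.0], [539.0, 185.0]] [[523.0, 200.0]]
-640 200 [[475.0, 328.0], [510.0, 254.0], [537.0, 195.0], [554.0, 158.0]] [[545.0, 195.0]]
-640 300 [[491.0, 302.0], [526.0, 225.0], [554.0, 165.0], [571.0, 128.0]] [[574.0, 189.0]]
```

View pics/wall.png

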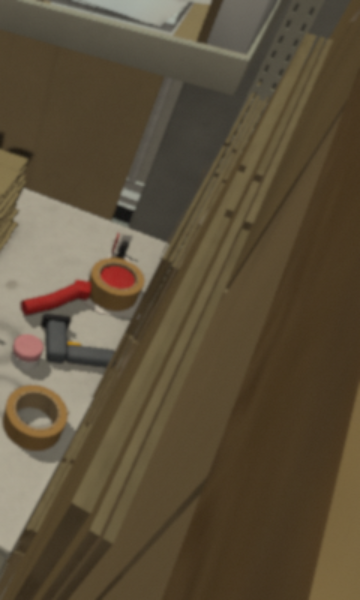

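View pics/wall2.png

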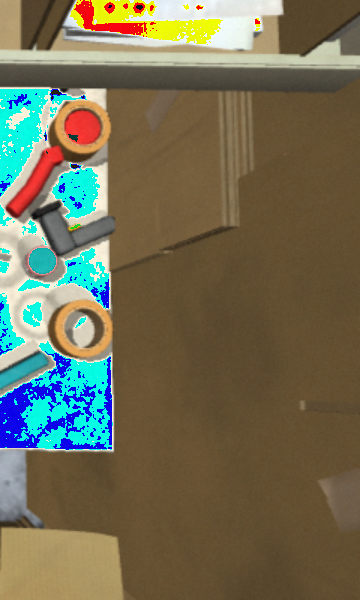

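```bash
python3 - <<'E'
from h import *
from rig import r
s=r.sense(); delta(s,(-240,15,230,32),(-240,15,70,32),(-240,15,18,32)); print(s["joint_efforts"].round(1))
E
```

```text
(-240, 15, 230, 32) turn [0.0, -7.9, -0.0] shift [9.2, -0.4, 34.8]
(-240, 15, 70, 32) turn [0.0, -7.9, -0.0] shift [-93.4, -0.4, 157.6]
(-240, 15, 18, 32) turn [0.0, -7.9, -0.0] shift [-126.7, -0.4, 197.5]
[ -0.6 -57.7 -29.2   2.6   2.6   0. ]
```

Request:
{"op": "play_rows", "data": {
  "moves": [
    [[0, -4, 0], [5, 0, 17], 0.25],
    [[0, -8, 0], [9, 0, 35], 0.25],
    [[0, -8, 0], [-17, 0, 66], 0.25],
    [[0, -8, 0], [-43, 0, 97], 0.25],
    [[0, -8, 0], [-68, 0, 127], 0.25],
    [[0, -8, 0], [-93, 0, 157], 0.25],
    [[0, -8, 0], [-93, 0, 157], 0.25]
  ]
}}

```text
clock: 4.65
eef_pos: [433.3, -280.9, 68.0]
tcp_rot: [-3.136, -0.557, 1.163]
contact_force: [0.3, 0.9, 0.3]
opening: 0.252
```

```bash
python3 - <<'E'
from h import *
from rig import r
s=r.sense(); st(s); delta(s,(-240,15,18,32)); print(s["joint_efforts"].round(1))
for n in ["wrist","scene"]:
  f=r.grab_frame(n);cv2.imwrite(f"pics/{n}2.png",f["color"][:,:,::-1])
E
```

```text
t 4.65 fix [-238.   17.] z 68.0 zf [0.53 0.01] xf [ 0.85 -0.  ] q [-0.89  0.56  1.88  0.56  1.06 -0.86] F [0.3 0.9 0.3] op 0.25
(-240, 15, 18, 32) turn [-0.3, 0.1, -0.1] shift [-28.1, 2.2, 41.3]
[ -0.3 -59.2 -21.4   2.1   1.1  -0.6]
```

View pics/wrist2.png

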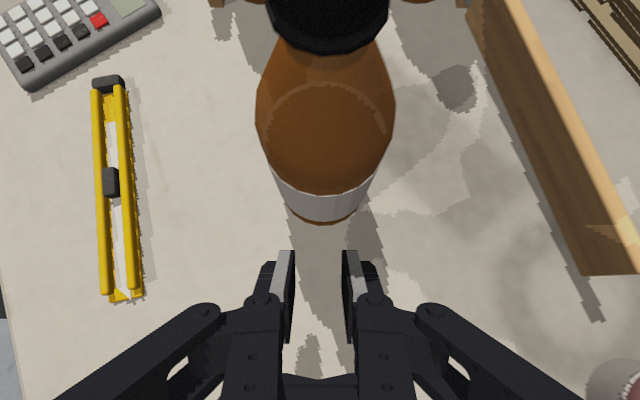

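View pics/scene2.png

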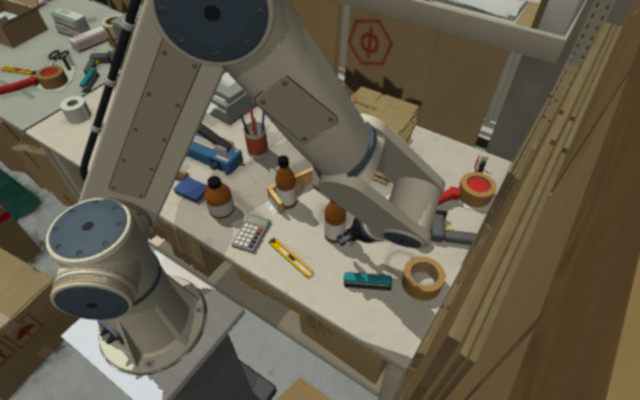

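```bash
python3 - <<'E'
from h import *
from rig import r
f=r.grab_frame("wrist"); print(np.array(f["T_tool_cam"]).round(2).tolist())
s=r.sense(); R=Ro.from_euler("xyz",s["tcp_rot"]).as_matrix(); p=s["eef_pos"]+R@np.array(f["T_tool_cam"])[:3,3]; print(w2f(p),p[2])
# bottle now via cap in image
K=np.array(f["K"]);T=np.array(f["T_tool_cam"])
for uv,z in [((323,40),180)]:
  d=R@T[:3,:3]@np.linalg.solve(K,[*uv,1]); print(w2f(p+d*(z-p[2])/d[2]))
# project the bottle foot
for q in [(-177,15)]:
  for P in [[*f2w((q[0]-29,q[1])),0],[*f2w((q[0],q[1])),180],[*f2w((q[0],q[1]+29)),60],[*f2w((q[0],q[1]-29)),60]]:
    c=T[:3,:3].T@(R.T@(np.array(P)-s["eef_pos"])-T[:3,3]); c=K@c; print(P,c[:2]/c[2])
E
```

```text
[[-0.0, -0.95, -0.31, 79.2], [1.0, -0.0, 0.0, -1.19], [-0.0, -0.31, 0.95, -142.78], [0.0, 0.0, 0.0, 1.0]]
[-247.85236044   15.14520917] 235.7181758204036
[-202.92678168   14.03572438]
[np.float64(447.7409307518829), np.float64(-252.26677201823148), 0] [317.19052545 223.75341479]
[np.float64(459.21175032620886), np.float64(-225.63182695928194), 180] [317.87879025 -67.90976925]
[np.float64(432.5768052672594), np.float64(-214.16100738495595), 60] [263.94715686 151.7388481 ]
[np.float64(485.8466953851584), np.float64(-237.10264653360792), 60] [370.60184449 151.84830013]
```

```bash
python3 - <<'E'
from h import *
from rig import r
s=r.sense(); st(s); delta(s,(-242,13,14,37))
E
```

```text
t 4.8 fix [-239.9   13.6] z 72.6 zf [ 0.53 -0.  ] xf [0.85 0.  ] q [-0.89  0.56  1.87  0.56  1.07 -0.85] F [0.4 0.7 0.2] op 0.25
(-242, 13, 14, 37) turn [0.1, 5.2, 0.1] shift [-32.7, 0.5, 48.7]
```

Request:
{"op": "play_rows", "data": {
  "moves": [
    [[0, 2, 0], [-11, -1, 16], 0.25],
    [[0, 4, 0], [-22, -1, 32], 0.25],
    [[0, 5, 0], [-33, -1, 48], 0.25],
    [[0, 5, 0], [-33, -1, 48.5], 0.25],
    [[0, 5, 0], [-33, -1, 48.5], 0.25]
  ]
}}

```text
clock: 5.3
eef_pos: [434.6, -286.6, 15.8]
tcp_rot: [3.137, -0.641, 1.168]
contact_force: [-0.3, 0.4, 0.7]
opening: 0.247
```

```bash
python3 - <<'E'
from h import *
from rig import r
s=r.sense(); st(s); delta(s,(-222,15,14,37),(-210,14,14,37),(-140,7,14,37),(-60,0,14,37))
f=r.grab_frame("wrist");cv2.imwrite("pics/wrist3.png",f["color"][:,:,::-1])
E
```

```text
t 5.3 fix [-242.7   13.5] z 15.8 zf [ 0.6 -0. ] xf [0.8 0. ] q [-0.93  0.69  1.85  0.64  1.05 -0.98] F [-0.3  0.4  0.7] op 0.25
(-222, 15, 14, 37) turn [0.2, 0.2, 0.2] shift [15.6, -1.5, 13.8]
(-210, 14, 14, 37) turn [0.2, 0.2, 0.2] shift [25.2, -0.5, 21.0]
(-140, 7, 14, 37) turn [0.2, 0.2, 0.2] shift [81.2, 6.6, 62.9]
(-60, 0, 14, 37) turn [0.2, 0.2, 0.2] shift [145.3, 13.6, 110.8]
```

View pics/wrist3.png

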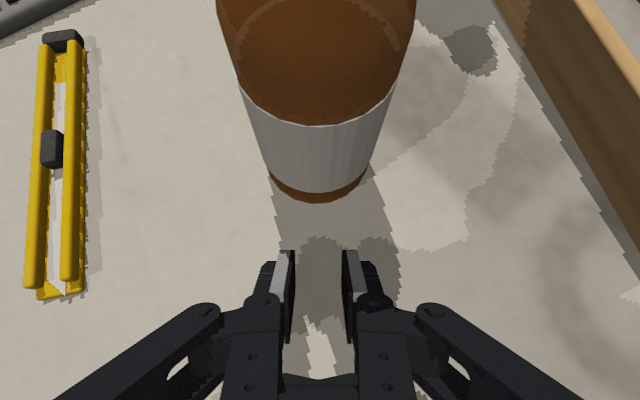

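Request:
{"op": "play_rows", "data": {
  "moves": [
    [[0, 0, 0], [5, 0, 5], 0.25],
    [[0, 0, 0], [11, 0, 9.5], 0.25],
    [[0, 0, 0], [17, 0, 14.5], 0.25],
    [[0, 0, 0], [20, 0, 17], 0.25],
    [[0, 0, 0], [22, 0, 18.5], 0.25],
    [[0, 0, 0], [24, 0, 20], 0.25],
    [[0, 0, 0], [26, 0, 21.5], 0.25],
    [[0, 0, 0], [28, 0, 23.5], 0.25],
    [[0, 0, 0], [28, 0, 23.5], 0.25]
  ]
}}

```text
clock: 6.25
eef_pos: [449.2, -253.0, 13.9]
tcp_rot: [3.136, -0.641, 1.168]
contact_force: [-0.2, -1.1, 0.4]
opening: 0.248
```

```bash
python3 - <<'E'
from h import *
from rig import r
s=r.sense(); st(s); delta(s,(-150,8,14,37),(-100,2,14,37),(-80,0,14,37))
f=r.grab_frame("wrist");cv2.imwrite("pics/wrist4.png",f["color"][:,:,::-1])
f=r.grab_frame("scene");cv2.imwrite("pics/scene4.png",f["color"][100:300,200:440,::-1])
E
```

```text
t 6.25 fix [-206.1   13.3] z 13.9 zf [ 0.6 -0. ] xf [0.8 0. ] q [-0.88  0.68  1.89  0.68  1.01 -0.97] F [-0.2 -1.1  0.4] op 0.25
(-150, 8, 14, 37) turn [0.2, 0.3, 0.2] shift [45.0, 5.4, 33.5]
(-100, 2, 14, 37) turn [0.2, 0.3, 0.2] shift [85.1, 11.4, 63.4]
(-80, 0, 14, 37) turn [0.2, 0.3, 0.2] shift [101.1, 13.4, 75.4]
```

View pics/wrist4.png

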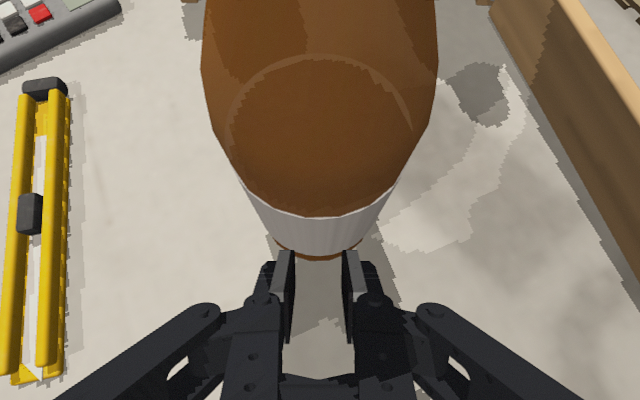

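View pics/scene4.png

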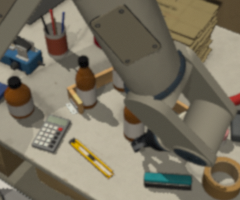

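Request:
{"op": "play_rows", "data": {
  "moves": [
    [[0, 0, 0], [3, 0.4, 2.2], 0.25],
    [[0, 0, 0], [7, 0.9, 5.2], 0.25],
    [[0, 0, 0], [12, 1.6, 8.9], 0.25],
    [[0, 0, 0], [17, 2.3, 12.7], 0.25],
    [[0, 0, 0], [22, 3, 16.4], 0.25],
    [[0, 0, 0], [27, 3.6, 20.1], 0.25],
    [[0, 0, 0], [33, 4.4, 24.6], 0.25],
    [[0, 0, 0], [39, 5.2, 29.1], 0.25],
    [[0, 0, 0], [45, 6, 33.5], 0.25],
    [[0, 0, 0], [51, 6.8, 38], 0.25],
    [[0, 0, 0], [57, 7.6, 42.5], 0.25],
    [[0, 0, 0], [63, 8.4, 47], 0.25],
    [[0, 0, 0], [69, 9.2, 51.4], 0.25],
    [[0, 0, 0], [75, 10, 55.9], 0.25],
    [[0, 0, 0], [80, 10.7, 59.6], 0.25],
    [[0, 0, 0], [84, 11.2, 62.6], 0.25],
    [[0, 0, 0], [85, 11.4, 63.4], 0.25]
  ]
}}

```text
clock: 8.05
eef_pos: [501.6, -159.6, 14.0]
tcp_rot: [3.136, -0.641, 1.169]
contact_force: [-0.8, -1.9, 0.4]
opening: 0.246
```

```bash
python3 - <<'E'
from h import *
from rig import r
s=r.sense(); st(s); delta(s,(-80,0,14,37),(-60,0,14,37),(-40,0,14,37),(-33,0,14,37))
f=r.grab_frame("wrist");cv2.imwrite("pics/wrist5.png",f["color"][:,:,::-1])
f=r.grab_frame("top");cv2.imwrite("pics/top5.png",cv2.resize(f["color"][120:270,240:440,::-1],None,fx=4,fy=4))
E
```

```text
t 8.05 fix [-99.6   2.2] z 14.0 zf [ 0.6 -0. ] xf [0.8 0. ] q [-0.69  0.65  1.96  0.81  0.92 -0.92] F [-0.8 -1.9  0.4] op 0.25
(-80, 0, 14, 37) turn [0.1, 0.3, 0.2] shift [15.7, 2.2, 11.7]
(-60, 0, 14, 37) turn [0.1, 0.3, 0.2] shift [31.7, 2.2, 23.6]
(-40, 0, 14, 37) turn [0.1, 0.3, 0.2] shift [47.7, 2.2, 35.6]
(-33, 0, 14, 37) turn [0.1, 0.3, 0.2] shift [53.3, 2.2, 39.8]
```

View pics/wrist5.png

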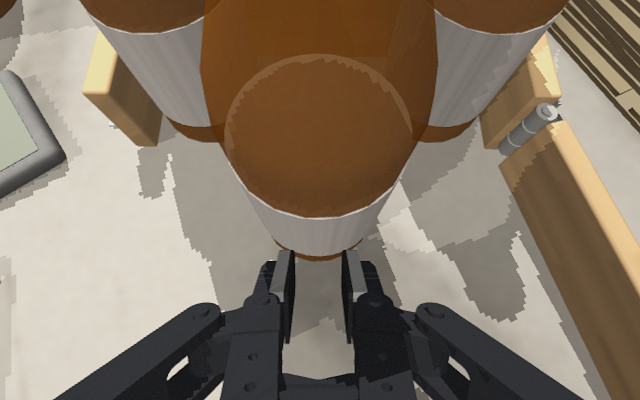

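View pics/top5.png

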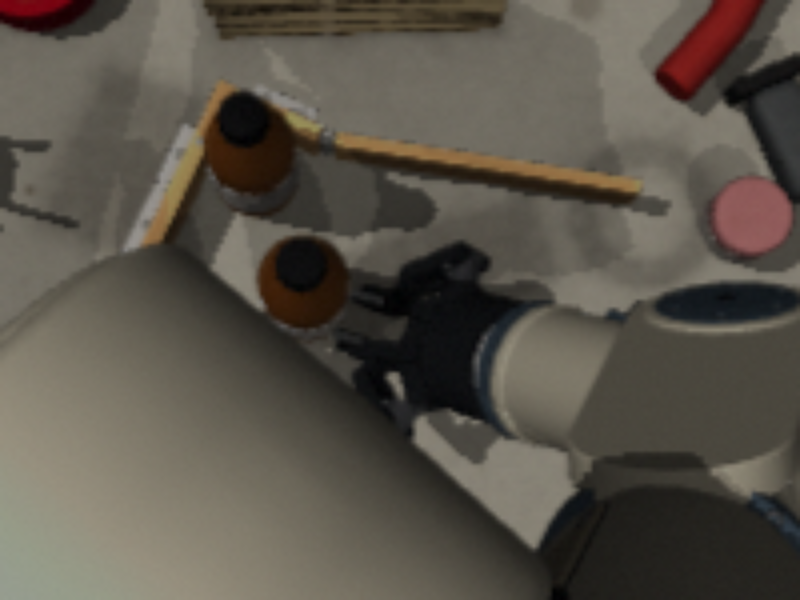

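```bash
python3 - <<'E'
from h import *
from rig import r
f=r.grab_frame("scene");cv2.imwrite("pics/scene5.png",cv2.resize(f["color"][50:300,160:480,::-1],None,fx=2.5,fy=2.4))
E
```

```text
(no output)
```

View pics/scene5.png

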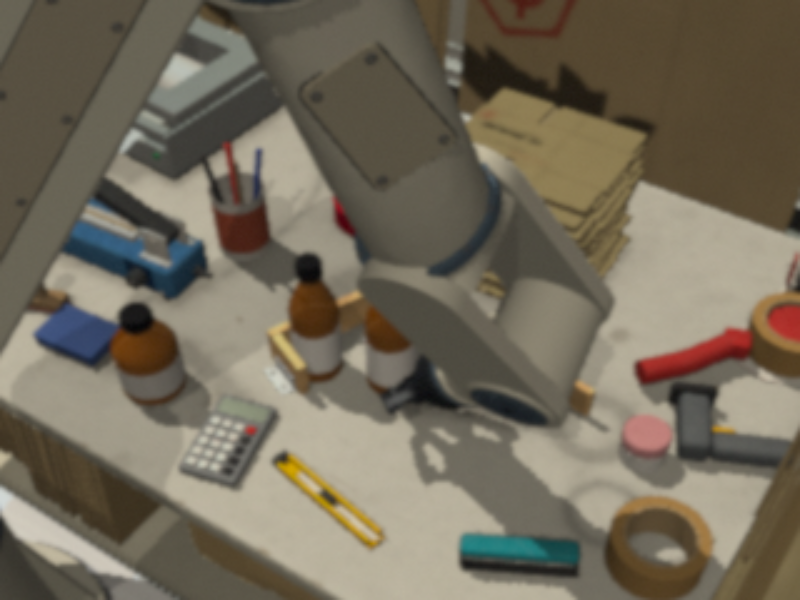

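Request:
{"op": "play_rows", "data": {
  "moves": [
    [[0, 0, 0], [3, 0.5, 2.2], 0.25],
    [[0, 0, 0], [7, 1, 5.2], 0.25],
    [[0, 0, 0], [11, 1.6, 8.2], 0.25],
    [[0, 0, 0], [15, 2.2, 11.2], 0.25],
    [[0, 0, 0], [19, 2.2, 14.2], 0.25],
    [[0, 0, 0], [23, 2.2, 17.2], 0.25],
    [[0, 0, 0], [27, 2.2, 20.2], 0.25],
    [[0, 0, 0], [31, 2.2, 23.1], 0.25],
    [[0, 0, 0], [35, 2.2, 26.1], 0.25],
    [[0, 0, 0], [39, 2.2, 29.1], 0.25],
    [[0, 0, 0], [42, 2.2, 31.3], 0.25],
    [[0, 0, 0], [44, 2.2, 32.8], 0.25],
    [[0, 0, 0], [44, 2.2, 32.8], 0.25]
  ]
}}

```text
clock: 9.5
eef_pos: [525.2, -110.1, 14.1]
tcp_rot: [3.137, -0.642, 1.168]
contact_force: [-0.1, 1.0, -0.1]
opening: 0.249
```

```bash
python3 - <<'E'
from h import *
from rig import r
s=r.sense(); st(s); delta(s,(-36,0,14,37),(-33,0,14,37))
f=r.grab_frame("wrist");cv2.imwrite("pics/wrist6.png",f["color"][:,:,::-1])
E
```

```text
t 9.5 fix [-44.7   0.1] z 14.1 zf [ 0.6 -0. ] xf [0.8 0. ] q [-0.59  0.65  1.98  0.88  0.87 -0.89] F [-0.1  1.  -0.1] op 0.25
(-36, 0, 14, 37) turn [0.1, 0.2, 0.2] shift [7.0, 0.1, 5.3]
(-33, 0, 14, 37) turn [0.1, 0.2, 0.2] shift [9.4, 0.1, 7.1]
```

View pics/wrist6.png

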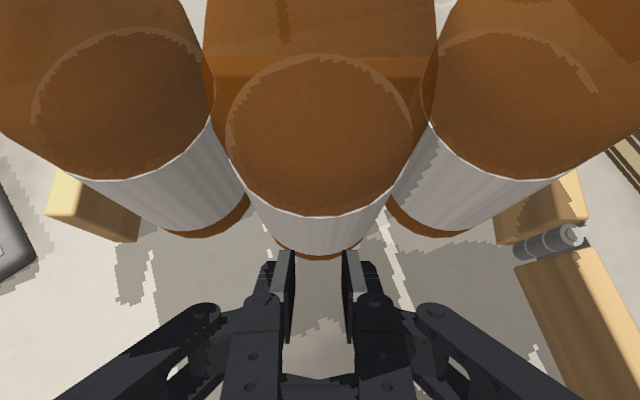

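Request:
{"op": "play_rows", "data": {
  "moves": [
    [[0, 0, 0], [2, 0, 1.5], 0.25],
    [[0, 0, 0], [4, 0, 3], 0.25],
    [[0, 0, 0], [6, 0, 4.5], 0.25],
    [[0, 0, 0], [7.5, 0, 5.6], 0.25],
    [[0, 0, 0], [8.5, 0, 6.4], 0.25],
    [[0, 0, 0], [8.5, 0, 6.4], 0.25]
  ]
}}

```text
clock: 10.15
eef_pos: [529.4, -100.2, 14.1]
tcp_rot: [3.137, -0.642, 1.168]
contact_force: [0.1, -0.8, -0.4]
opening: 0.251
```

```bash
python3 - <<'E'
from h import *
from rig import r
s=r.sense(); st(s); delta(s,(-36,0,14,37),(-33,0,14,37),(-30,0,14,37))
f=r.grab_frame("wrist");cv2.imwrite("pics/wrist7.png",f["color"][:,:,::-1])
E
```

```text
t 10.15 fix [-34.    0.1] z 14.1 zf [ 0.6 -0. ] xf [0.8 0. ] q [-0.58  0.64  1.99  0.89  0.86 -0.89] F [ 0.1 -0.8 -0.4] op 0.25
(-36, 0, 14, 37) turn [0.1, 0.2, 0.2] shift [-1.7, 0.1, -1.1]
(-33, 0, 14, 37) turn [0.1, 0.2, 0.2] shift [0.8, 0.1, 0.7]
(-30, 0, 14, 37) turn [0.1, 0.2, 0.2] shift [3.2, 0.1, 2.5]
```

View pics/wrist7.png

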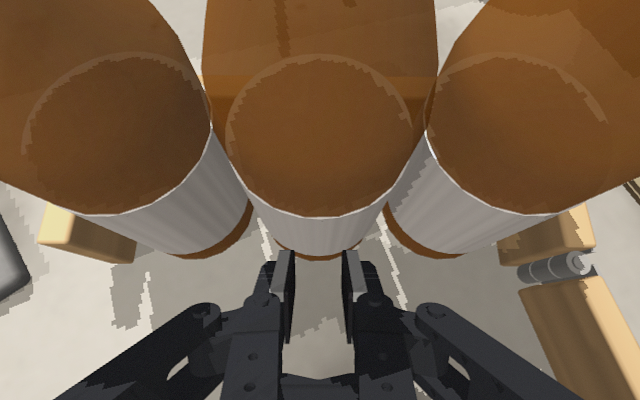

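Request:
{"op": "play_rows", "data": {
  "moves": [
    [[0, 0, 0], [0.8, 0, 0.6], 0.25],
    [[0, 0, 0], [1.6, 0, 1.2], 0.25],
    [[0, 0, 0], [2.4, 0, 1.8], 0.25],
    [[0, 0, 0], [2.4, 0, 1.8], 0.25]
  ]
}}

```text
clock: 10.6
eef_pos: [530.6, -97.4, 14.1]
tcp_rot: [3.137, -0.642, 1.168]
contact_force: [-0.5, -1.4, -0.2]
opening: 0.244
```

```bash
python3 - <<'E'
from h import *
from rig import r
s=r.sense(); st(s); delta(s,(-33,0,14,37),(-100,0,30,37),(-100,0,120,37))
f=r.grab_frame("wrist");cv2.imwrite("pics/wrist8.png",f["color"][:,:,::-1])
E
```

```text
t 10.6 fix [-31.    0.1] z 14.1 zf [ 0.6 -0. ] xf [0.8 0. ] q [-0.57  0.64  1.99  0.89  0.86 -0.89] F [-0.5 -1.4 -0.2] op 0.24
(-33, 0, 14, 37) turn [0.1, 0.2, 0.2] shift [-1.7, 0.1, -1.1]
(-100, 0, 30, 37) turn [0.1, 0.2, 0.2] shift [-45.8, 0.1, -54.0]
(-100, 0, 120, 37) turn [0.1, 0.2, 0.2] shift [8.1, 0.4, -126.1]
```

Request:
{"op": "play_rows", "data": {
  "moves": [
    [[0, 0, 0], [0.6, 0, 0.5], 0.25],
    [[0, 0, 0], [1.2, 0, 0.9], 0.25],
    [[0, 0, 0], [1.2, 0, 0.9], 0.25]
  ]
}}

```text
clock: 10.95
eef_pos: [531.2, -96.0, 14.1]
tcp_rot: [3.137, -0.642, 1.168]
contact_force: [-0.0, -0.9, -0.5]
opening: 0.249
```

```bash
python3 - <<'E'
from h import *
from rig import r
s=r.sense(); st(s)
f=r.grab_frame("wrist");cv2.imwrite("pics/wrist8.png",f["color"][:,:,::-1])
E
```

```text
t 10.95 fix [-29.4   0.1] z 14.1 zf [ 0.6 -0. ] xf [0.8 0. ] q [-0.57  0.64  1.99  0.9   0.86 -0.89] F [-0.  -0.9 -0.5] op 0.25
```

View pics/wrist8.png

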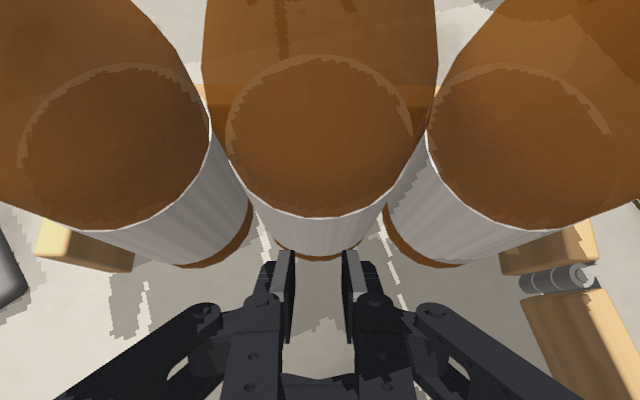

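```bash
python3 - <<'E'
from h import *
for k,u,v,z in [("redtip",409,140,10),("redtop",438,100,20),("hammer head",425,140,20),("hammer head2",440,166,20),("hammer L",437,160,0),("stackBR",371,126,80),("stackBR0",371,126,0),("stackTL",290,60,80),("jar",430,176,46)]:
  w=toz("top",u,v,z); print(k,w.round(),w2f(w).round())
c=cv2.imread("pics/top0.png")[80:230,300:500]; cv2.imwrite("pics/tz.png",cv2.resize(c,None,fx=4,fy=4,interpolation=cv2.INTER_CUBIC))
from rig import r
s=r.sense(); st(s); delta(s,(-60,0,14,37),(-130,0,30,37),(-180,0,130,37))
E
```

```text
redtip [ 670. -379.] [-235. -240.]
redtop [ 782. -457.] [-262. -373.]
hammer head [ 668. -421.] [-273. -254.]
hammer head2 [ 597. -460.] [-338. -205.]
hammer L [ 618. -458.] [-328. -223.]
stackBR [ 686. -266.] [-124. -210.]
stackBR0 [ 711. -276.] [-123. -236.]
stackTL [861. -52.] [ 142. -285.]
jar [ 565. -426.] [-320. -161.]
t 11.0 fix [-29.4   0.2] z 14.1 zf [ 0.6 -0. ] xf [0.8 0. ] q [-0.57  0.64  1.99  0.9   0.86 -0.89] F [ 0.2 -1.1 -0. ] op 0.26
(-60, 0, 14, 37) turn [0.1, 0.2, 0.2] shift [-24.5, 0.1, -18.2]
(-130, 0, 30, 37) turn [0.1, 0.2, 0.2] shift [-71.0, 0.1, -72.9]
(-180, 0, 130, 37) turn [0.1, 0.2, 0.2] shift [-51.2, 0.4, -183.0]
```

View pics/tz.png

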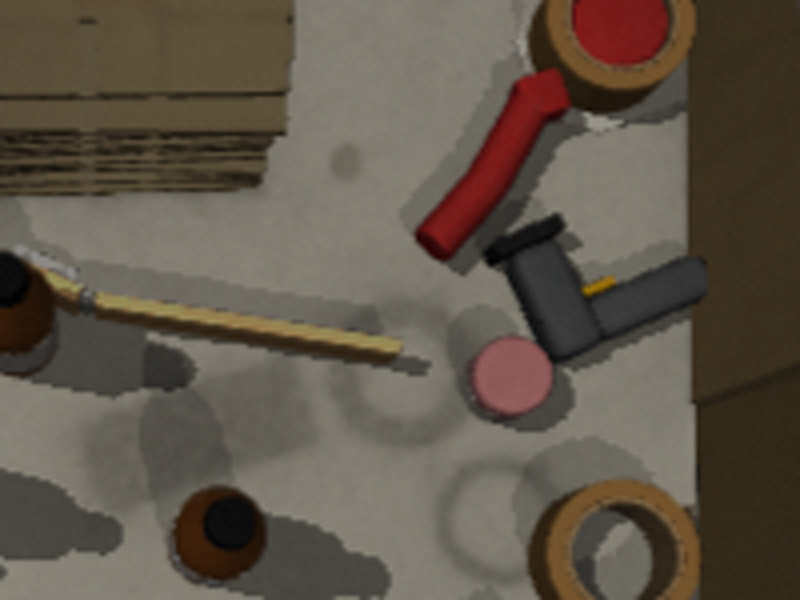

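Request:
{"op": "play_rows", "data": {
  "moves": [
    [[0, 0, 0], [-12, 0, -9], 0.25],
    [[0, 0, 0], [-24, 0, -18], 0.25],
    [[0, 0, 0], [-48, 0, -45], 0.25],
    [[0, 0, 0], [-71, 0, -73], 0],
    [[0, 0, 0], [-61, 0, -128], 0],
    [[0, 0, 0], [-51, 0, -183], 0],
    [[0, 0, 0], [-51, 0, -183], 0],
    [[0, 0, 0], [-51, 0, -183], 0]
  ]
}}

```text
clock: 11.8
eef_pos: [471.6, -236.8, 131.8]
tcp_rot: [3.132, -0.64, 1.169]
contact_force: [-0.1, 0.3, -0.2]
opening: -0.002
```

```bash
python3 - <<'E'
from h import *
from rig import r
s=r.sense(); st(s); delta(s,(-185,-100,120,30),(-185,-190,120,30),(-185,-190,60,30))
f=r.grab_frame("wrist");cv2.imwrite("pics/wrist9.png",f["color"][:,:,::-1])
f=r.grab_frame("top");cv2.imwrite("pics/top9.png",f["color"][:,:,::-1])
E
```

```text
t 11.8 fix [-182.3   -0.8] z 131.8 zf [ 0.6  -0.01] xf [0.8 0. ] q [-0.83  0.49  1.87  0.64  1.17 -0.8 ] F [-0.1  0.3 -0.2] op -0.0
(-185, -100, 120, 30) turn [0.4, -6.7, 0.2] shift [-9.6, 99.1, 8.5]
(-185, -190, 120, 30) turn [0.4, -6.7, 0.2] shift [-9.9, 189.1, 9.1]
(-185, -190, 60, 30) turn [0.4, -6.7, 0.2] shift [-45.7, 188.7, 57.2]
```

View pics/wrist9.png

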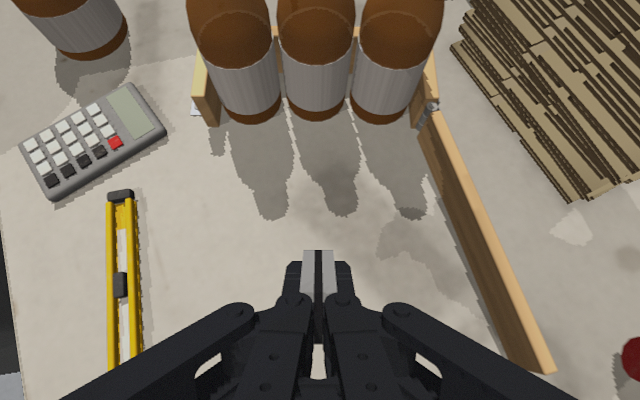

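View pics/top9.png

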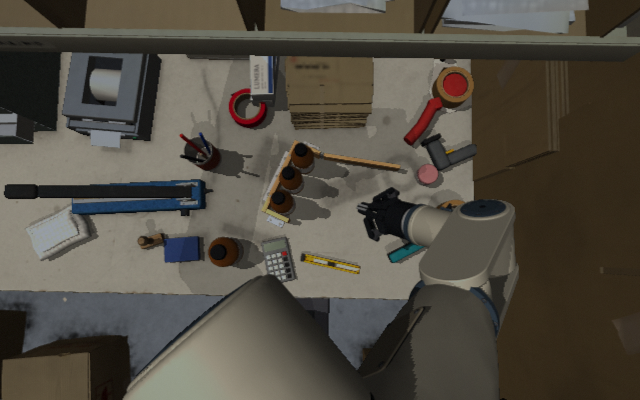

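Request:
{"op": "play_rows", "data": {
  "moves": [
    [[0, -4, 0], [-5, 45, 4], 0],
    [[0, -7, 0], [-10, 90, 8], 0],
    [[0, -7, 0], [-10, 135, 9], 0],
    [[0, -7, 0], [-10, 165, 9], 0],
    [[0, -7, 0], [-10, 189, 9], 0],
    [[0, -7, 0], [-10, 189, 9], 0],
    [[0, -7, 0], [-10, 189, 9], 0]
  ]
}}

```text
clock: 12.6
eef_pos: [642.5, -309.4, 114.1]
tcp_rot: [-3.141, -0.521, 1.166]
contact_force: [0.4, 1.1, -1.3]
opening: 0.002
```

```bash
python3 - <<'E'
from h import *
from rig import r
s=r.sense(); st(s); delta(s,(-185,-190,60,30),(-185,-190,30,30))
f=r.grab_frame("wrist");cv2.imwrite("pics/wrist10.png",f["color"][:,:,::-1])
f=r.grab_frame("top");cv2.imwrite("pics/top10.png",cv2.resize(f["color"][80:280,300:560,::-1],None,fx=3,fy=3))
E
```

```text
t 12.6 fix [-181.5 -186.5] z 114.1 zf [0.5 0. ] xf [0.87 0.  ] q [-0.68  0.69  1.47  0.54  1.2  -0.53] F [ 0.4  1.1 -1.3] op 0.0
(-185, -190, 60, 30) turn [-0.1, 0.1, 0.1] shift [-30.0, 3.6, 45.2]
(-185, -190, 30, 30) turn [-0.1, 0.1, 0.1] shift [-44.9, 3.6, 71.2]
```

View pics/wrist10.png

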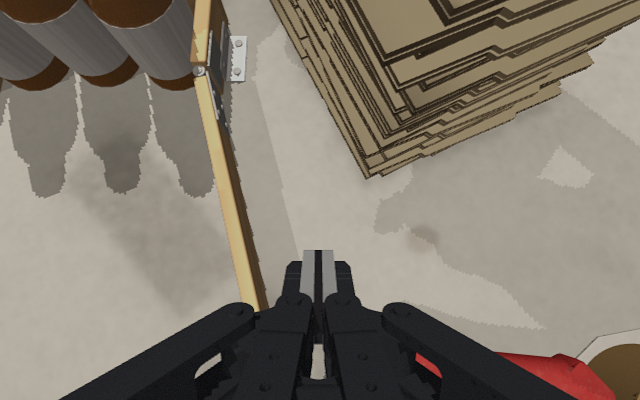

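View pics/top10.png

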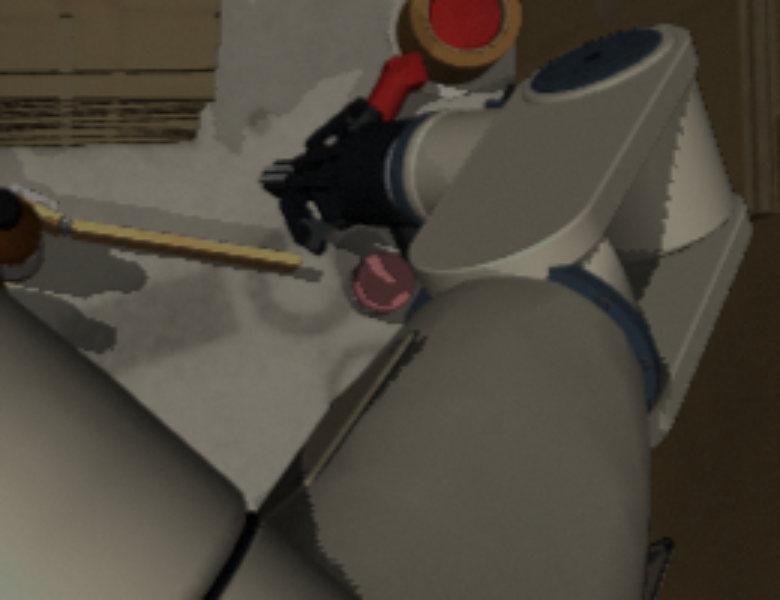

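```bash
python3 - <<'E'
from h import *
from rig import r
s=r.sense(); st(s); delta(s,(-185,-188,114,5),(-185,-188,28,5))
E
```

```text
t 12.7 fix [-182.  -186.2] z 115.2 zf [0.5 0. ] xf [0.87 0.  ] q [-0.68  0.69  1.47  0.54  1.2  -0.53] F [ 0.7 -0.   0.6] op -0.0
(-185, -188, 114, 5) turn [-0.0, -24.8, 0.1] shift [-3.2, 1.8, -0.5]
(-185, -188, 28, 5) turn [-0.0, -24.8, 0.1] shift [-46.0, 1.8, 74.1]
```

Request:
{"op": "play_rows", "data": {
  "moves": [
    [[0, -8, 0], [-3, 2, 0], 0],
    [[0, -16, 0], [-3, 2, 0], 0],
    [[0, -24, 0], [-3, 2, 0], 0],
    [[0, -25, 0], [-3, 2, 0], 0],
    [[0, -25, 0], [-15, 2, 20], 0],
    [[0, -25, 0], [-27, 2, 40], 0],
    [[0, -25, 0], [-38, 2, 60], 0],
    [[0, -25, 0], [-46, 2, 74], 0],
    [[0, -25, 0], [-46, 2, 74], 0]
  ]
}}

```text
clock: 13.6
eef_pos: [640.1, -312.8, 25.1]
tcp_rot: [-3.136, -0.086, 1.164]
contact_force: [-0.3, 0.7, -0.7]
opening: -0.001
```

```bash
cat >> h.py <<'E'
def gatepose(phi,th,s,z,dx=None,hy=14.5):
    hx=11*np.cos(np.deg2rad(th)); back=hx+ (18*np.tan(np.deg2rad(th)))
    d=np.array([-np.sin(phi),np.cos(phi)]); cl=np.array([np.cos(phi),np.sin(phi)])
    pin=np.array([-37,-98.])
    c=pin+s*d-5*cl
    corner=np.array([hx if phi<np.pi/2 else -back,hy])
    t=c-corner
    return (round(t[0],1),round(t[1],1),z,th)
E
python3 - <<'E'
from h import *
from rig import r
s=r.sense(); st(s)
for ph in (1.83,1.6,1.5,1.4,1.3,1.2,1.1,1.0,.9,.8): delta(s,gatepose(ph,5,150,28))
f=r.grab_frame("wrist");cv2.imwrite("pics/wrist11.png",f["color"][:,:,::-1])
f=r.grab_frame("top");cv2.imwrite("pics/top11.png",cv2.resize(f["color"][80:280,300:560,::-1],None,fx=3,fy=3))
E
```

```text
t 13.6 fix [-185.5 -185.6] z 25.1 zf [0.09 0.01] xf [1. 0.] q [-0.5   0.71  1.55  0.11  0.9  -0.16] F [-0.3  0.7 -0.7] op -0.0
(np.float64(-168.2), np.float64(-155.8), 28, 5) turn [-0.3, 0.1, 0.0] shift [17.5, -29.8, -1.2]
(np.float64(-174.3), np.float64(-121.9), 28, 5) turn [-0.3, 0.1, 0.0] shift [11.4, -63.7, -1.6]
(np.float64(-197.9), np.float64(-106.9), 28, 5) turn [-0.3, 0.1, 0.0] shift [-12.1, -78.7, -3.5]
(np.float64(-196.6), np.float64(-91.9), 28, 5) turn [-0.3, 0.1, 0.0] shift [-10.8, -93.7, -3.3]
(np.float64(-193.8), np.float64(-77.2), 28, 5) turn [-0.3, 0.1, 0.0] shift [-8.0, -108.4, -3.0]
(np.float64(-189.6), np.float64(-62.8), 28, 5) turn [-0.3, 0.1, 0.0] shift [-3.8, -122.8, -2.6]
(np.float64(-183.9), np.float64(-48.9), 28, 5) turn [-0.3, 0.1, 0.0] shift [1.9, -136.7, -2.0]
(np.float64(-176.9), np.float64(-35.7), 28, 5) turn [-0.3, 0.1, 0.0] shift [8.9, -149.9, -1.3]
(np.float64(-168.6), np.float64(-23.2), 28, 5) turn [-0.3, 0.1, 0.0] shift [17.1, -162.4, -0.5]
(np.float64(-159.0), np.float64(-11.6), 28, 5) turn [-0.3, 0.1, 0.0] shift [26.7, -174.0, 0.4]
```

View pics/wrist11.png

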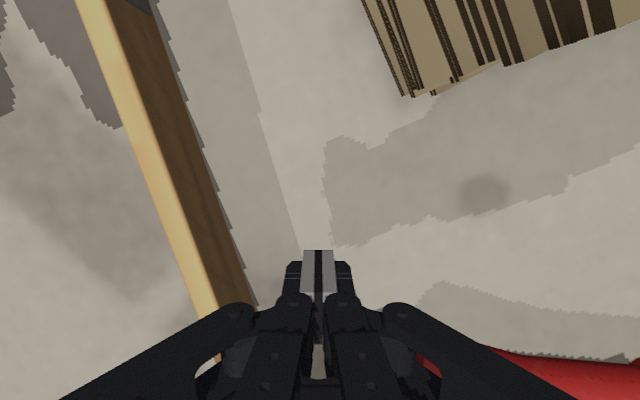

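View pics/top11.png

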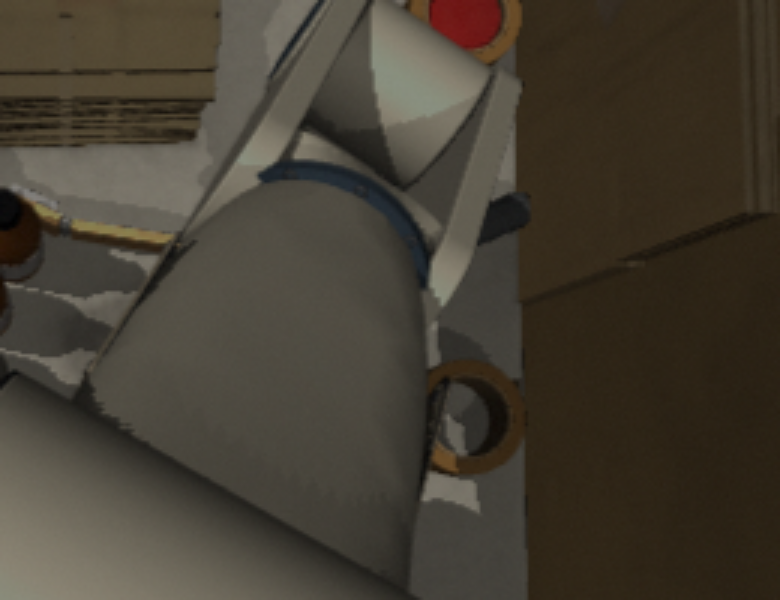

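Request:
{"op": "play_rows", "data": {
  "moves": [
    [[0, 0, 0], [0, -12, -2], 0],
    [[0, 0, 0], [0, -24, -2], 0],
    [[0, 0, 0], [-1, -34, -2], 0],
    [[0, 0, 0], [-2, -44, -2], 0],
    [[0, 0, 0], [-4, -54, -2], 0],
    [[0, 0, 0], [-6, -64, -2], 0],
    [[0, 0, 0], [-8, -73, -2], 0],
    [[0, 0, 0], [-9, -82, -2], 0],
    [[0, 0, 0], [-9, -90, -2], 0],
    [[0, 0, 0], [-9, -98, -2], 0],
    [[0, 0, 0], [-8, -106, -2], 0],
    [[0, 0, 0], [-6, -114, -2], 0],
    [[0, 0, 0], [-4, -122, -2], 0],
    [[0, 0, 0], [-1, -130, -2], 0],
    [[0, 0, 0], [2, -137, -2], 0],
    [[0, 0, 0], [5, -143, -2], 0],
    [[0, 0, 0], [9, -150, -2], 0],
    [[0, 0, 0], [9, -150, -2], 0]
  ]
}}

```text
clock: 15.5
eef_pos: [507.0, -245.4, 30.9]
tcp_rot: [-3.14, -0.086, 1.165]
contact_force: [-1.2, 0.6, -0.6]
opening: 0.004
```

```bash
python3 - <<'E'
from h import *
from rig import r
s=r.sense(); st(s)
f=r.grab_frame("wrist");cv2.imwrite("pics/wrist12.png",f["color"][:,:,::-1])
f=r.grab_frame("top");cv2.imwrite("pics/top12.png",cv2.resize(f["color"][80:280,240:500,::-1],None,fx=3,fy=3))
E
```

```text
t 15.5 fix [-176.2  -36.7] z 30.9 zf [0.09 0.  ] xf [1. 0.] q [-0.51  0.53  1.9   0.13  0.73 -0.2 ] F [-1.2  0.6 -0.6] op 0.0
```

View pics/wrist12.png

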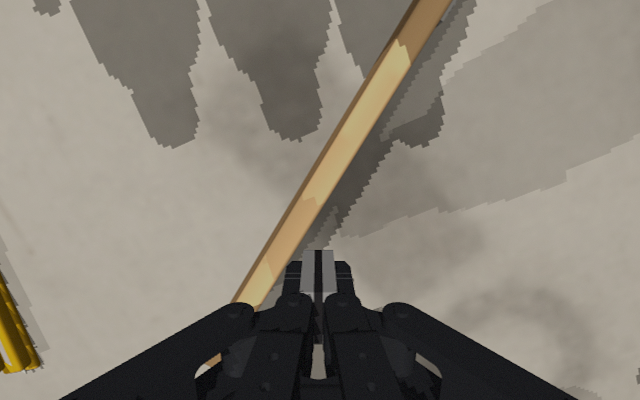

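View pics/top12.png

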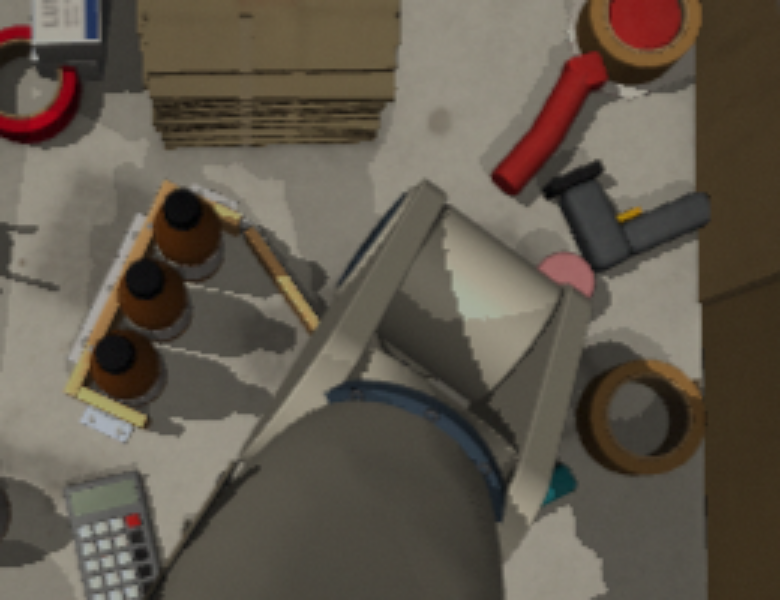

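```bash
python3 - <<'E'
from h import *
from rig import r
s=r.sense(); 
delta(s,(-177,-37,29,34))
for ph in (1.0,.9,.8,.7,.6,.5,.4,.3): delta(s,gatepose(ph,34,152,29))
E
```

```text
(-177, -37, 29, 34) turn [-0.0, 29.1, 0.0] shift [-0.5, -1.0, 2.0]
(np.float64(-176.7), np.float64(-34.6), 29, 34) turn [-0.0, 29.1, 0.0] shift [-0.2, -3.4, 2.1]
(np.float64(-168.3), np.float64(-21.9), 29, 34) turn [-0.0, 29.1, 0.0] shift [8.2, -16.1, 2.8]
(np.float64(-158.6), np.float64(-10.2), 29, 34) turn [-0.0, 29.1, 0.0] shift [17.9, -27.8, 3.6]
(np.float64(-147.9), np.float64(0.5), 29, 34) turn [-0.0, 29.1, 0.0] shift [28.5, -38.5, 4.6]
(np.float64(-136.1), np.float64(10.1), 29, 34) turn [-0.0, 29.1, 0.0] shift [40.3, -48.1, 5.6]
(np.float64(-123.4), np.float64(18.5), 29, 34) turn [-0.0, 29.1, 0.0] shift [53.0, -56.5, 6.7]
(np.float64(-109.9), np.float64(25.6), 29, 34) turn [-0.0, 29.1, 0.0] shift [66.4, -63.5, 7.8]
(np.float64(-95.8), np.float64(31.2), 29, 34) turn [-0.0, 29.1, 0.0] shift [80.5, -69.1, 9.0]
```

Request:
{"op": "play_rows", "data": {
  "moves": [
    [[0, 7, 0], [0, -1, 2], 0],
    [[0, 14, 0], [0, -1, 2], 0],
    [[0, 21, 0], [0, -1, 2], 0],
    [[0, 29, 0], [0, -2, 2], 0],
    [[0, 29, 0], [0, -4, 2], 0],
    [[0, 29, 0], [4, -10, 2.5], 0],
    [[0, 29, 0], [8, -16, 3], 0],
    [[0, 29, 0], [13, -22, 3], 0],
    [[0, 29, 0], [18, -28, 3.5], 0],
    [[0, 29, 0], [23, -33, 4], 0],
    [[0, 29, 0], [28.5, -38.5, 4.5], 0],
    [[0, 29, 0], [34, -43, 5], 0],
    [[0, 29, 0], [40, -48, 5.5], 0],
    [[0, 29, 0], [46, -52, 6], 0],
    [[0, 29, 0], [53, -56.5, 6.5], 0],
    [[0, 29, 0], [60, -60, 7.3], 0],
    [[0, 29, 0], [66.5, -63.5, 8], 0],
    [[0, 29, 0], [73, -66, 8.5], 0],
    [[0, 29, 0], [80, -69, 9], 0],
    [[0, 29, 0], [80, -69, 9], 0]
  ]
}}

```text
clock: 17.6
eef_pos: [476.1, -144.0, 29.0]
tcp_rot: [-3.14, -0.592, 1.165]
contact_force: [0.5, -0.0, -0.6]
opening: -0.001
```

```bash
python3 - <<'E'
from h import *
from rig import r
s=r.sense(); st(s)
for ph in (.3,.2,.1,0.05,0.): delta(s,gatepose(ph,34,152,29))
f=r.grab_frame("wrist");cv2.imwrite("pics/wrist13.png",f["color"][:,:,::-1])
f=r.grab_frame("top");cv2.imwrite("pics/top13.png",cv2.resize(f["color"][80:280,240:500,::-1],None,fx=3,fy=3))
E
```

```text
t 17.6 fix [-95.3  31.8] z 29.0 zf [0.56 0.  ] xf [0.83 0.  ] q [-0.68  0.58  2.03  0.77  0.88 -0.88] F [ 0.5 -0.  -0.6] op -0.0
(np.float64(-95.8), np.float64(31.2), 29, 34) turn [-0.1, 0.1, 0.0] shift [-0.4, 0.6, -0.3]
(np.float64(-81.2), np.float64(35.5), 29, 34) turn [-0.1, 0.1, 0.0] shift [11.7, -3.7, 7.9]
(np.float64(-66.3), np.float64(38.2), 29, 34) turn [-0.1, 0.1, 0.0] shift [24.1, -6.3, 16.2]
(np.float64(-58.7), np.float64(39.1), 29, 34) turn [-0.1, 0.1, 0.0] shift [30.4, -7.2, 20.4]
(np.float64(-51.1), np.float64(39.5), 29, 34) turn [-0.1, 0.1, 0.0] shift [36.7, -7.6, 24.7]
```

View pics/wrist13.png

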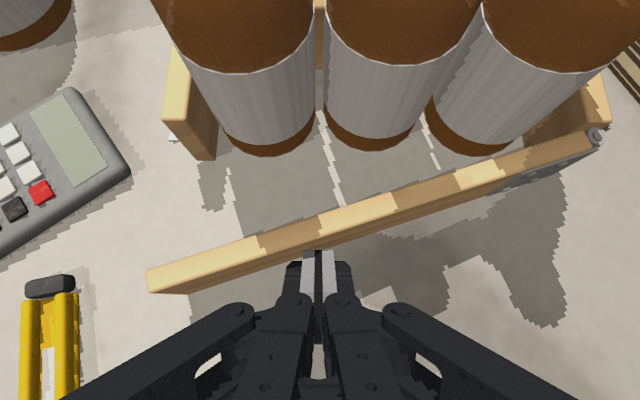

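View pics/top13.png

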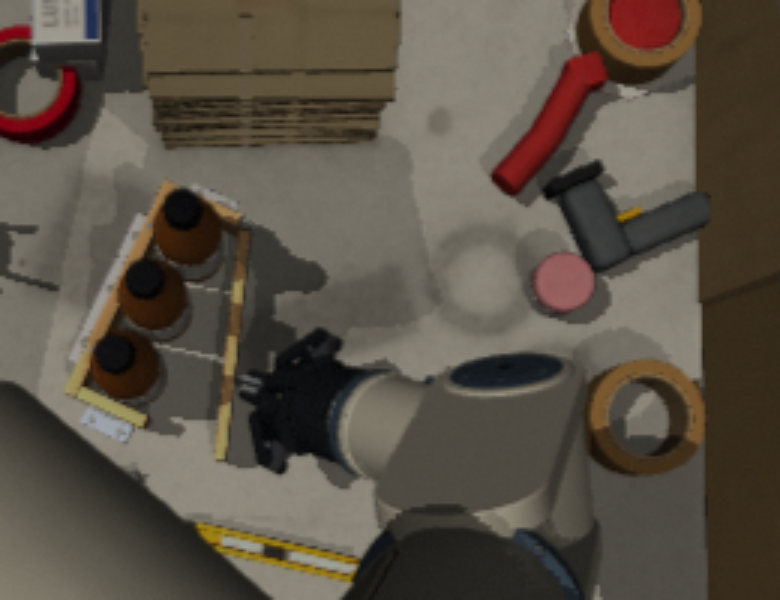

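Request:
{"op": "play_rows", "data": {
  "moves": [
    [[0, 0, 0], [4, -1, 3], 0],
    [[0, 0, 0], [8, -2.5, 5.4], 0],
    [[0, 0, 0], [12, -4, 8], 0],
    [[0, 0, 0], [16, -5, 10.7], 0],
    [[0, 0, 0], [20, -6, 13.4], 0],
    [[0, 0, 0], [24, -6.5, 16.2], 0],
    [[0, 0, 0], [28, -7, 18.9], 0],
    [[0, 0, 0], [31, -7.5, 20.9], 0],
    [[0, 0, 0], [33, -7.5, 22.3], 0],
    [[0, 0, 0], [35, -7.5, 23.6], 0],
    [[0, 0, 0], [36.5, -7.5, 24.6], 0],
    [[0, 0, 0], [36.5, -7.5, 24.6], 0]
  ]
}}

```text
clock: 18.9
eef_pos: [487.0, -101.4, 29.0]
tcp_rot: [-3.141, -0.592, 1.165]
contact_force: [-0.1, 0.0, 0.3]
opening: -0.001
```

```bash
python3 - <<'E'
from h import *
from rig import r
s=r.sense(); st(s)
f=r.grab_frame("wrist");cv2.imwrite("pics/wrist14.png",f["color"][:,:,::-1])
E
```

```text
t 18.9 fix [-51.9  38.6] z 29.0 zf [0.56 0.  ] xf [0.83 0.  ] q [-0.6   0.57  2.06  0.83  0.83 -0.86] F [-0.1  0.   0.3] op -0.0
```

View pics/wrist14.png

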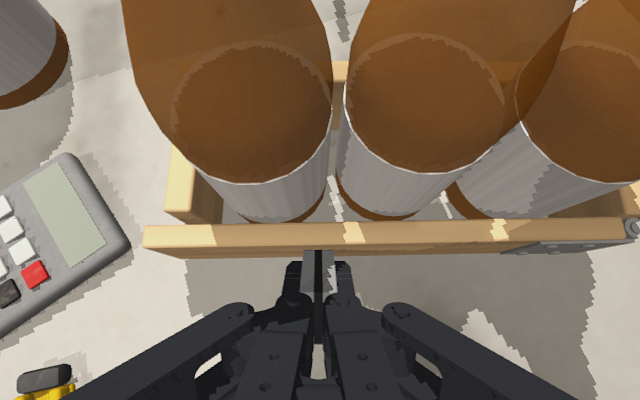

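Request:
{"op": "play_rows", "data": {
  "moves": [
    [[0, 0, 0], [0.7, 0, 0.5], 0],
    [[0, 0, 0], [1.4, 0, 0.9], 0],
    [[0, 0, 0], [2.1, 0, 1.4], 0],
    [[0, 0, 0], [2.1, 0, 1.4], 0]
  ]
}}

```text
clock: 19.35
eef_pos: [488.0, -99.1, 29.0]
tcp_rot: [-3.141, -0.592, 1.165]
contact_force: [-0.7, -0.3, -0.5]
opening: 0.001
```

```bash
python3 - <<'E'
from h import *
from rig import r
s=r.sense(); st(s)
f=r.grab_frame("wrist");cv2.imwrite("pics/wrist15.png",f["color"][:,:,::-1])
E
```

```text
t 19.35 fix [-49.4  38.6] z 29.0 zf [0.56 0.  ] xf [0.83 0.  ] q [-0.59  0.57  2.06  0.84  0.83 -0.86] F [-0.7 -0.3 -0.5] op 0.0
```

Request:
{"op": "play_rows", "data": {
  "moves": [
    [[0, 0, 0], [0.7, 0, 0.5], 0],
    [[0, 0, 0], [1.4, 0, 0.9], 0],
    [[0, 0, 0], [1.4, 0, 0.9], 0]
  ]
}}

```text
clock: 19.7
eef_pos: [488.7, -97.9, 29.0]
tcp_rot: [-3.141, -0.591, 1.166]
contact_force: [-1.4, -2.6, 1.3]
opening: -0.003
```

```bash
python3 - <<'E'
from h import *
from rig import r
s=r.sense(); st(s)
f=r.grab_frame("wrist");cv2.imwrite("pics/wrist15.png",f["color"][:,:,::-1])
E
```

```text
t 19.7 fix [-48.   38.5] z 29.0 zf [0.56 0.  ] xf [0.83 0.  ] q [-0.59  0.57  2.06  0.84  0.83 -0.86] F [-1.4 -2.6  1.3] op -0.0
```

View pics/wrist15.png

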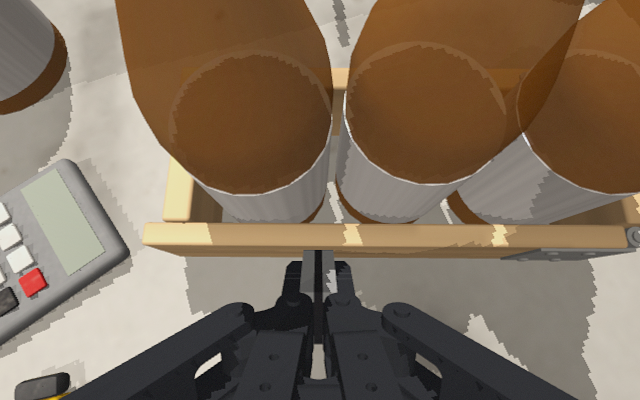

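Request:
{"op": "play_rows", "data": {
  "moves": [
    [[0, 0, 0], [0.5, 0, 0.3], 0],
    [[0, 0, 0], [1, 0, 0.7], 0],
    [[0, 0, 0], [1, 0, 0.7], 0]
  ]
}}

```text
clock: 20.05
eef_pos: [488.8, -97.6, 28.9]
tcp_rot: [3.141, -0.59, 1.166]
contact_force: [-7.7, -8.8, 4.2]
opening: 0.0
```

```bash
python3 - <<'E'
from h import *
from rig import r
s=r.sense(); st(s)
E
```

```text
t 20.05 fix [-47.7  38.4] z 28.9 zf [0.56 0.  ] xf [0.83 0.  ] q [-0.59  0.57  2.06  0.84  0.83 -0.86] F [-7.7 -8.8  4.2] op 0.0
```

Request:
{"op": "play_rows", "data": {
  "moves": [
    [[0, 0, 0], [-10, 0, -7], 0],
    [[0, 0, 0], [-25, 0, -17], 0],
    [[0, 0, 0], [-45, 0, -35], 0],
    [[0, 0, 0], [-60, 0, -60], 0],
    [[0, 0, 0], [-60, 0, -100], 0],
    [[0, 0, 0], [-60, 0, -150], 0],
    [[0, 0, 0], [-60, 0, -190], 0],
    [[0, 0, 0], [-60, 0, -190], 0],
    [[0, 0, 0], [-60, 0, -190], 0]
  ]
}}

```text
clock: 20.95
eef_pos: [427.4, -241.3, 153.8]
tcp_rot: [3.139, -0.589, 1.166]
contact_force: [-0.2, 0.7, -0.4]
opening: -0.002
```

```bash
python3 - <<'E'
from h import *
from rig import r
s=r.sense(); st(s)
f=r.grab_frame("wrist");cv2.imwrite("pics/wrist16.png",f["color"][:,:,::-1])
for n in ("top","scene"):
  f=r.grab_frame(n);cv2.imwrite(f"pics/{n}16.png",f["color"][:,:,::-1])
  overlay(cv2.imread(f"pics/{n}16.png"),n,[f2w((0,62)),f2w((0,-62)),f2w((3,0))],0.,240,120,440,270,4,f"pics/{n}16o.png")
E
```

```text
t 20.95 fix [-203.9   38. ] z 153.8 zf [ 0.56 -0.  ] xf [0.83 0.  ] q [-0.87  0.4   1.92  0.57  1.18 -0.78] F [-0.2  0.7 -0.4] op -0.0
```

View pics/wrist16.png

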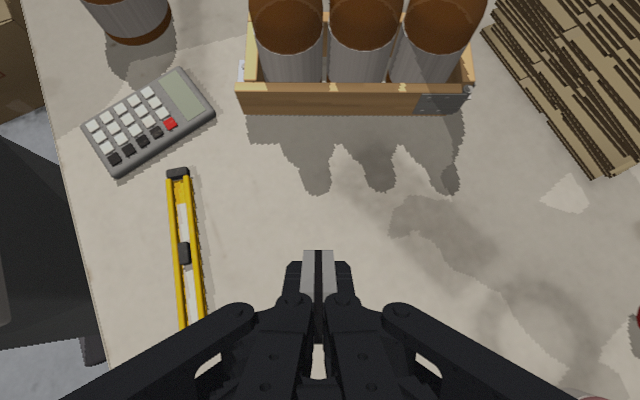

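View pics/top16o.png

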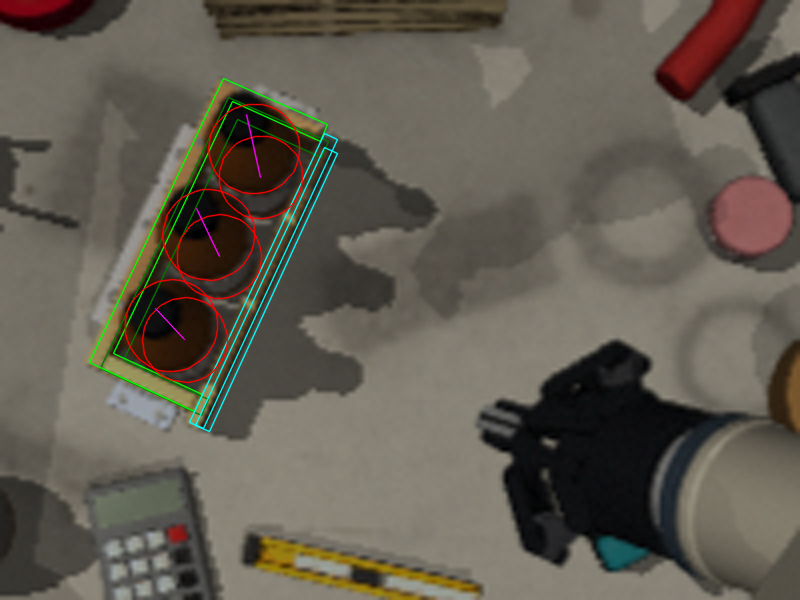

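View pics/scene16.png

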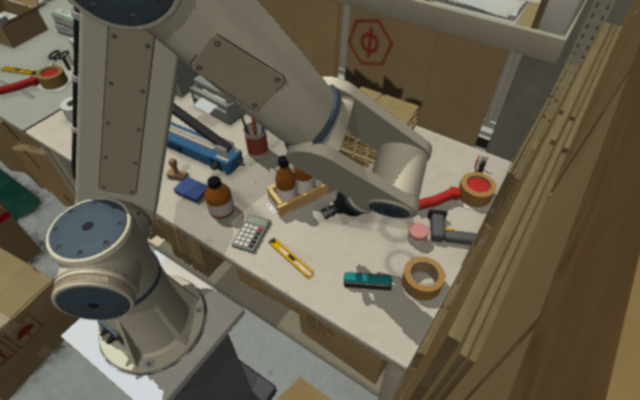

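```bash
python3 -c "
from rig import r
print(r.sign_off())"
```

```text
the job is handed in; nothing more can be done
None
```

The third bottle now stands in the row between its two mates, and the gate is shut against its stop. I handed the job in at about 21 s of the 72 s limit.

- **Bottle:** I slid it in with the slightly open fingertips, contact about 20 mm above the bench. It stayed upright and in line with the gap. I estimate it is about 3 mm past the middle of the bay, right at the back fence.
- **Gate:** I swept it round with the closed fingertips until it stopped moving, at about 12 N, then backed the arm clear.
- **Last pictures:**
  - All three bottles stand in the fixture, and the gate lines up with the drawn shut position in the top view.
  - The wide bottle, jar, calculator and knife look unmoved. The stapler is partly hidden by the arm in the top view, and in the scene view it appears where it was.

**Checks that fell short or disagreed:**
- I felt no clear force when the bottle reached the fence, so "fully home" rests on the finger position and the images.
- The gate stopped about 3 mm further in than my fingertip model predicted. I put this down to fingertip shape and calibration, and used that correction in the bottle estimate.

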